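# Take down the stacked tins and pack them away

### The arm

A 6-joint arm with a two-finger parallel gripper is mounted at the origin on the work surface. World frame = base frame: x ahead of the robot, y to its left, z up, the work surface at z = 0. Lengths are in mm, angles in rad, forces in N, time in s.
With the tool pointing down it reaches from about 300 to 775 mm from the base axis. Payload 14.6 kg.
Tool frame: the origin (TCP) lies between the finger pads; the fingertips stand 22 mm ahead of it and the grasp point (between the pads) lies 3 mm ahead of it (finger_overhang is the distance from the TCP to the fingertips, in mm); z points along the fingers, y is the direction in which the jaws open and shut (so a half turn about z gives the same grasp; the last joint's range is limited). The gripper opens to 94 mm and grips with 3 to 60 N. Pads are 16 mm wide; open, the fingers measure 119 mm over their backs; the gripper's body (75 mm by 177 mm) begins 78 mm behind the grasp point.
Start: joints at [1.13, 0.3, 1.521, -0, 1.321, -0.067], TCP at [200.832, 512.011, 205.946] pointing down, gripper open.
Joint ranges: [-3.03, 3.03], [-0.79, 2.21], [0.23, 2.52], [-1.04, 4.18], [0, 3.07], [-2.55, 2.55]. Speed limits (rad/s): [2.22, 2.22, 2.57, 3.14, 3.14, 3.14].

### API

Orientations are given as [roll, pitch, yaw] about the fixed x, y, z axes, in that order (R = Rz(yaw) Ry(pitch) Rx(roll)).
In Python, from cell import * gives the robot as it stands.
- The arm moves only by the tool jog_arm, never from a script. Its argument "increments" is a list of rows, each a list of 7 numbers: the shift along the tool's x, y, z in cm, then the turn, a rotation vector about the tool's x, y, z in degrees, then the finger opening in cm, from 0 to 9.4. In form: [[x, y, z, wx, wy, wz, grip], ...]. A call has 1 to 20 rows; each row shifts and turns the commanded pose from where the row before left it, along the tool's axes as they then stand; what a row does not reach is not made up. A row lasts 1/8 s, in which the tool goes at most 62.5 mm and 10.7 degrees, less where a joint would pass 70% of its speed; a pose out of reach is approached as far as the arm can. A call is refused whole if a number of a shift passes 6.25 or a number of a turn 10.7, either way. A call with a gripper value outside its range is refused whole. The fingers move at their own pace and stop on an object; "squeeze" is the grip in N (left out, the last holds). Time passes only in rows, so rows that do not move let the fingers close. It gives the time, the measured TCP pose, the force and the opening at its end, in the units of the state.
- read_state(): the state, without advancing time (a new reading comes with each control period).
- camera(name): name is "scene" or "top"; returns a dict with "image" (420x560x3 uint8, red, green, blue), "K" (3x3 intrinsics, pixels), "rvec" (rotation vector, rad) and "tvec" (3), from world to camera coordinates, as OpenCV has them. Camera axes: x right, y down, z forward; pixel columns grow to the right and rows downward; lengths in mm; the calibration is good to about 2 mm. A picture is of the moment at which its call begins. There is no depth.
- sign_off(): hands the job in, once; it reports no verdict.
Trained networks look in a picture, given as the dict that the camera call returned (one of the last four; its "shot" number tells which), for a name from the list of things; names that differ only in an ending like _2 or _b are one class to them, and where a whole thing is asked for, a point or a joint stands for the part that bears it (a point fixed in the world has none). Each returns a list of dicts, best first, with "conf" (0 to 1); they miss things now and then, are a little off and sometimes report something else, mostly with a low value. They report only what shows in the picture. A call takes as long as a camera call. They do not tell look-alikes from the thing itself.
- recognise(picture, name): "centre" ([x, y, z] in mm, in the coordinates of the camera as it stood for that picture, good to about 4 mm: the middle of the surface that is visible of it).
- regions_of(picture, name): "mask" (420x560 bool, what is visible of it).
The state is a dict: "clock": time; "joints": joint angles; "qd": joint speeds; "effort": joint torques, N m; "eef_pos": TCP position; "eef_rot": TCP orientation; "wrist_force": force on the tool from outside, world axes, zero at the start; "moment": the same for the moment, N m; "finger_gap": finger opening in mm.
Only numpy, scipy, OpenCV 4.12 (cv2) and the standard library are available. Lean on these libraries where they do the work, as an engineer would, in place of code of your own. Each camera call takes 0.05 s, during which the arm holds its last target.

### The job

Two low stacks of new tins stand on the tinsmith's bench; take them apart and put every tin away, upright. The round, the square and the small oblong tin each go flat inside the shallow pan of their own shape, and the long tin goes flat into the compartment of the white cantilever case: swing its tray up and over on its links to get at it, and bring the tray fully down again over the tin.

Things in the scene. Friction and masses are not known exactly. Their poses are not given: they have to be found in the camera images.
- long_tin: Closed bare-metal tin, the longest: 50 (x) x 110 (y) x 34 mm high, flat lid, 0.15 to 0.31 kg. One of the two bottom tins of the stacks. Origin: centre of its underside; z up.
- square_tin: Closed bare-metal tin, 60 x 60 x 34 mm high, flat lid, the other bottom tin. Origin: centre of its underside; z up, x and y along its sides. On the middle of each bottom tin rests a small loose tin, round or oblong; which on which varies. The bottom tins stand on the bench (z = 0).
- round_tin: Closed round bare-metal tin, 44 mm diameter, 34 mm high, on top of a bottom tin (its underside 34 mm above the bench). Origin: centre of its underside; z up.
- oblong_tin: Closed small oblong bare-metal tin, 32 (x) x 52 (y) x 34 mm high, on top of the other bottom tin. Origin: centre of its underside; z up.
- square_pan: Shallow square dark steel pan fixed to the bench, for the square tin: 86 x 86 mm outside, 80 x 80 mm inside, rim 8 mm high, floor 3 mm thick. Origin: centre of its underside (bench level); x and y along its sides.
- oblong_pan: Shallow oblong dark steel pan fixed to the bench, for the oblong tin: 58 (x) x 78 (y) mm outside, 52 x 72 mm inside, rim 8 mm high, floor 3 mm thick. Origin: centre of its underside.
- round_pan: Shallow round dark steel pan fixed to the bench, for the round tin: 70 mm outside, 64 mm inside diameter, rim 8 mm high, floor 3 mm thick. Origin: centre of its underside.
- case: Fixed white sheet-metal case with steel edges: lower box 116 (x) x 160 (y) x 45 mm high, walls and floor 3 mm, one compartment 110 x 154 mm inside. Origin: centre of its underside, at bench level, under the compartment's middle; x points away from the robot (within 0.2 rad), y along its long side. A tray of the same outline, 22 mm deep, covers it at the start.
- tray_link (a joint): Angle a of the tray's links (85 mm, on the case's ends), rad: 0 = tray down on the case (start), 2.09 = fully over. The tray stays level; in the case's frame it shifts by 85 mm x (sin(a-1.047)+0.866) along +x and 85 mm x (cos(a-1.047)-0.5) up: 42 mm up half way, 147 mm along +x and no higher than at first when fully over. Its weight (0.3 kg) settles it at either end; moving it takes about 5 N.
- tray_handle (a point): Middle of the tray's handle: a level square steel bar, 10 x 10 mm section, 90 mm long along the case's y, over the middle of the empty tray. With the tray down the bar's centre is 86 mm above the bench, 37 mm above the tray's floor; free below and on both x sides, with a post near each end, 42 mm from the middle.
Mind the look-alikes: they are no part of the job. What is shaped like the round_tin but orange or red is not meant. Leave any red look-alike of the square_tin alone.

How it is judged (in metres and radians):
On the way, in this order (a step that is already met when the one before it is completed fails the run):
1. the tray is swung over, off the compartment (value of joint tray_link above 1.6 rad), for 0.2 s.
2. the long tin lies flat in the compartment (x of long_tin in the frame of case between -0.038 and 0.038 m and y of long_tin in the frame of case between -0.035 and 0.035 m and z of long_tin in the frame of case below 0.009 m and angle between long_tin's own z axis and vertical below 0.1 rad), for 0.2 s.
At the end, for the whole second after the job is handed in: The long tin lies flat on the floor of the case's compartment and the tray is down on the case (link angle under 0.06 rad); the round, square and oblong tins each stand flat on the floor of the pan of their shape, within 16 mm of its middle; all are released and at rest (all of step 2 and value of joint tray_link below 0.06 rad and horizontal distance between square_tin and square_pan below 0.016 m and z of square_tin in the frame of square_pan below 0.007 m and angle between each of square_tin, oblong_tin, round_tin's own z axis and vertical below 0.1 rad and horizontal distance between oblong_tin and oblong_pan below 0.016 m and z of oblong_tin in the frame of oblong_pan below 0.007 m and horizontal distance between round_tin and round_pan below 0.016 m and z of round_tin in the frame of round_pan below 0.007 m and linear speed of each of long_tin, square_tin, oblong_tin, round_tin below 0.02 m/s); the robot touches nothing.
It fails at once if a tin is tipped more than 45 degrees (angle between any of long_tin, square_tin, oblong_tin, round_tin's own z axis and vertical above 0.785 rad).
It also fails if it takes over 136 s, if anything falls off the work surface, if the arm or the gripper's body presses on something with over 40 N, if the wrist force passes 120 N, or if a joint passes its speed limit or range.

## Working session

There is one attempt and no reset: what is moved stays moved. The work goes in short steps, Python scripts to look and compute and a tool call to move; the robot and the scene stay as the last step left them, time stands still between calls to the robot, and variables do not carry over. Pictures are saved under pics/ and viewed, and the job is handed in when it is done.

Besides the shell and the picture viewer there is one more tool, called after "Call:" by a JSON object that holds its "api" and its "payload". jog_arm: Moves the arm, as the interface text tells. Its arguments: {"type":"object","properties":{"increments":{"type":"array"},"squeeze":{"type":"number"}},"required":["increments"]}

```bash
mkdir -p pics; ls
python3 - <<'E'
from cell import *
import cv2
s=read_state();print(s)
for n in("scene","top"):
    p=camera(n);cv2.imwrite(f"pics/{n}0.png",cv2.cvtColor(p["image"],cv2.COLOR_RGB2BGR));print(n,p["K"],p["rvec"],p["tvec"])
E
```

```text
pics
{'clock': 0.0, 'joints': array([ 1.13041538e+00,  3.00488184e-01,  1.52158189e+00,  9.85975727e-06,
        1.32071009e+00, -6.66039667e-02]), 'qd': array([ 0.00070532, -0.00082582,  0.0004766 ,  0.00037592,  0.00065178,
       -0.00158431]), 'effort': array([ 4.48531136e-03, -5.31849360e+01, -3.52722681e+01,  7.09970389e-02,
        2.46166351e-02, -9.72675525e-05]), 'eef_pos': array([200.71264064, 511.78333337, 205.37662231]), 'eef_rot': array([-3.14040841e+00, -8.85633854e-05,  2.76781318e+00]), 'wrist_force': array([ 0.6971535 , -0.02158483, -0.04491164]), 'moment': array([ 0.03887619, -0.01151024, -0.02483327]), 'finger_gap': 94.11594524079736}
scene [[397.1317977    0.         284.88546683]
 [  0.         397.1317977  209.08110392]
 [  0.           0.           1.        ]] [ 1.55666962  1.9908132  -0.82068131] [ 190.45668544 -352.68891668 1309.94260516]
top [[513.88393683   0.         278.74131388]
 [  0.         513.88393683 209.50181099]
 [  0.           0.           1.        ]] [ 2.13651498 -2.12236344  0.19528569] [-72.03446837 603.14912901 967.05380322]
```

View pics/scene0.png

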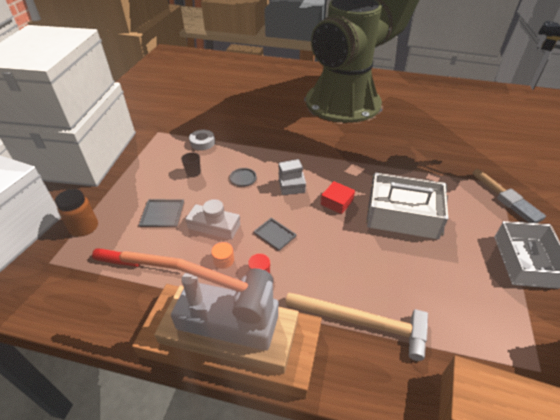

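View pics/top0.png

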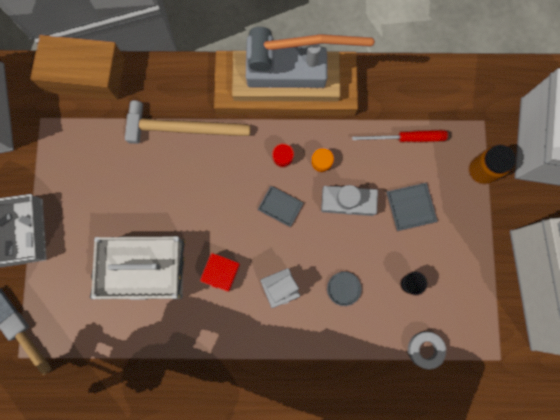

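```bash
cat > h.py <<'E'
from cell import *
import numpy as np, cv2
def cam(p):
    R=cv2.Rodrigues(np.asarray(p["rvec"],float))[0];return np.asarray(p["K"],float),R,np.asarray(p["tvec"],float).ravel()
def px2w(p,uv,z):
    K,R,t=cam(p);d=R.T@np.linalg.inv(K)@np.array([uv[0],uv[1],1.]);c=-R.T@t
    return c+d*(z-c[2])/d[2]
def proj(p,P):
    return cv2.projectPoints(np.asarray(P,float).reshape(-1,1,3),np.asarray(p["rvec"],float),np.asarray(p["tvec"],float),np.asarray(p["K"],float),None)[0].reshape(-1,2)
def c2w(p,c):
    K,R,t=cam(p);return R.T@(np.asarray(c)-t)
def save(p,f,box=None,s=1):
    im=cv2.cvtColor(p["image"],cv2.COLOR_RGB2BGR)
    if box: im=im[box[1]:box[3],box[0]:box[2]]
    if s!=1: im=cv2.resize(im,None,fx=s,fy=s,interpolation=cv2.INTER_CUBIC)
    cv2.imwrite(f,im)
E
python3 - <<'E'
from h import *
import pickle
out={}
for n in("top","scene"):
    p=camera(n); print(n,"campos",-cam(p)[1].T@cam(p)[2])
    out[n]=dict(p);out[n]["m"]={}
    for o in["long_tin","square_tin","round_tin","oblong_tin","square_pan","oblong_pan","round_pan","case","tray_handle"]:
        r=recognise(p,o);g=regions_of(p,o)
        out[n]["m"][o]=g
        for q in r[:3]:
            w=c2w(p,q["centre"]);print(o,round(q["conf"],2),w.round(0),proj(p,w).round(0)[0])
        for q in g[:3]:
            m=q["mask"];ys,xs=np.nonzero(m);print("   mask",round(q["conf"],2),m.sum(),xs.mean().round(),ys.mean().round())
pickle.dump(out,open("o.pkl","wb"))
p=out["top"];save(p,"pics/t1.png",(180,120,460,330),2.8)
E
```

```text
top campos [ 421.71480899  -64.68448392 1059.3127169 ]
long_tin 0.68 [ 624. -218.   33.] [352. 202.]
   mask 0.69 1060 349.0 202.0
square_tin 0.89 [457. -62.  33.] [275. 284.]
square_tin 0.88 [483.  49.  34.] [220. 271.]
   mask 0.84 396 278.0 287.0
   mask 0.79 995 219.0 272.0
   mask 0.46 5524 137.0 268.0
round_tin 0.7 [ 628. -206.   69.] [349. 197.]
round_tin 0.63 [ 714. -158.   34.] [322. 159.]
round_tin 0.61 [722. -75.  35.] [282. 155.]
   mask 0.77 423 282.0 155.0
   mask 0.76 440 348.0 197.0
   mask 0.57 395 322.0 160.0
oblong_tin 0.65 [447. -76.  66.] [282. 289.]
   mask 0.68 461 282.0 288.0
square_pan 0.69 [ 619. -343.    4.] [410. 208.]
   mask 0.96 1744 411.0 207.0
oblong_pan 0.71 [618. -73.   4.] [281. 207.]
   mask 0.78 1005 280.0 206.0
round_pan 0.79 [ 452. -198.    4.] [342. 288.]
round_pan 0.44 [485. 210.  48.] [136. 269.]
   mask 0.85 952 343.0 288.0
case 0.87 [485. 210.  47.] [136. 269.]
   mask 0.63 5709 138.0 268.0
tray_handle 0.84 [486. 209.  48.] [137. 268.]
   mask 0.68 5205 135.0 267.0
scene campos [1190.32559994   90.05656519  672.03246274]
long_tin 0.98 [ 64
[... 320 characters left out ...]
 210.]
round_tin 0.72 [727. -74.  35.] [258. 262.]
   mask 0.97 473 222.0 255.0
   mask 0.94 427 213.0 212.0
   mask 0.59 285 259.0 262.0
oblong_tin 0.63 [455. -71.  61.] [291. 169.]
   mask 0.62 433 289.0 170.0
square_pan 0.95 [ 624. -344.    1.] [161. 215.]
   mask 0.81 1071 162.0 214.0
   mask 0.23 419 213.0 211.0
oblong_pan 0.88 [619. -67.   0.] [275. 235.]
   mask 0.66 736 274.0 234.0
round_pan 0.73 [ 448. -200.    3.] [243. 177.]
round_pan 0.72 [500. 210.  50.] [407. 205.]
round_pan 0.34 [471. -62.  25.] [292. 185.]
   mask 0.73 405 243.0 177.0
case 0.95 [504. 209.  49.] [407. 206.]
   mask 0.8 4308 407.0 206.0
tray_handle 0.79 [490. 211.  48.] [408. 202.]
   mask 0.88 3156 409.0 199.0
```

View pics/t1.png

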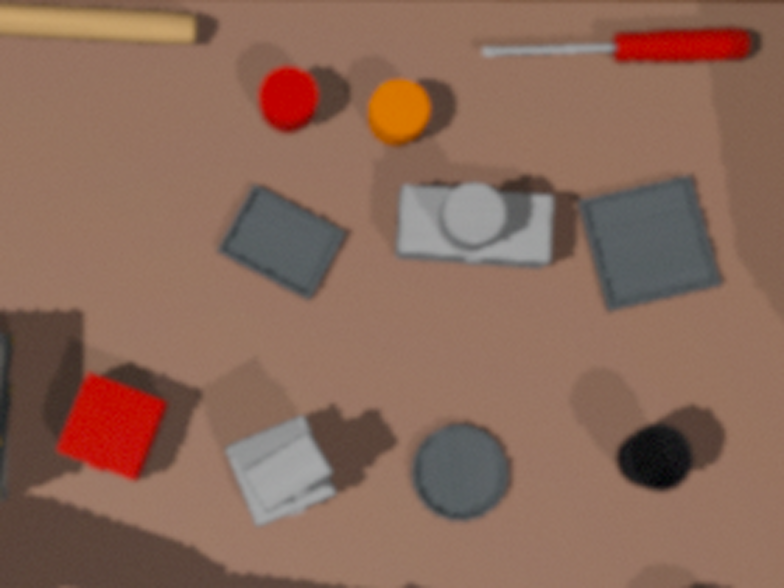

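```bash
cat > fit.py <<'E'
from h import *
from scipy.optimize import minimize
S=4
def pts(o,x,y,th,z0):
    shp={"long_tin":(50,110,34),"square_tin":(60,60,34),"oblong_tin":(32,52,34),"round_tin":(44,0,34),"square_pan":(86,86,8),"oblong_pan":(58,78,8),"round_pan":(70,0,8),"case":(116,160,68)}[o]
    if shp[1]==0:
        a=np.linspace(0,2*np.pi,40,endpoint=False);b=np.c_[np.cos(a),np.sin(a)]*shp[0]/2
    else:
        b=np.array([[1,1],[1,-1],[-1,-1],[-1,1]])*np.array(shp[:2])/2.
    c,s=np.cos(th),np.sin(th);b=b@np.array([[c,s],[-s,c]])+[x,y]
    return np.vstack([np.c_[b,np.full(len(b),z0)],np.c_[b,np.full(len(b),z0+shp[2])]])
def hull(p,P,box):
    im=np.zeros(((box[3]-box[1])*S,(box[2]-box[0])*S),np.uint8)
    u=(proj(p,P)+0.5-np.array(box[:2]))*S-0.5
    h=cv2.convexHull(u.astype(np.float32))
    cv2.fillConvexPoly(im,np.round(h*16).astype(np.int32),1,shift=4);return im>0
def crop(m,box):
    m=m[box[1]:box[3],box[0]:box[2]].astype(np.float32)
    return cv2.resize(m,None,fx=S,fy=S,interpolation=cv2.INTER_LINEAR)>0.5
def iou(a,b): return (a&b).sum()/max(1,(a|b).sum())
def fit(views,objs,x0):
    # views: list of (p,[masks per obj]) ; objs: list of (name,z0), later objs occlude
    vs=[]
    for p,ms in views:
        u=np.any([m for m in ms if m is not None],0);ys,xs=np.nonzero(u)
        box=(max(xs.min()-15,0),max(ys.min()-15,0),min(xs.max()+15,560),min(ys.max()+15,420))
        vs.append((p,[None if m is None else crop(m,box) for m in ms],box))
    def cost(v):
        c=0
        for p,ms,box in vs:
            hs=[hull(p,pts(o,v[3*i],v[3*i+1],v[3*i+2]/50,z),box) for i,(o,z) in enumerate(objs)]
            for i,m in enumerate(ms):
                if m is None: continue
                h=hs[i]
                for k in hs[i+1:]: h=h&~k
                c+=1-iou(h,m)
            c+=1-iou(np.any(hs,0),np.any([m for m in ms if m is not None],0))
        return c
    best=None
    for dth in np.linspace(0,np.pi,6,endpoint=False):
        s=np.array(x0,float);s[2::3]+=dth*50
        r=minimize(cost,s,method="Nelder-Mead",options=dict(initial_simplex=np.vstack([s]+[s+np.eye(len(s))[i]*8 for i in range(len(s))]),maxiter=500))
        if best is None or r.fun<best.fun: best=r
    v=best.x.copy();v[2::3]/=50
    return v,best.fun
E
cat > run1.py <<'E'
from fit import *
import pickle
o=pickle.load(open("o.pkl","rb"));T,C=o["top"],o["scene"]
def m(p,n,c):
    for g in p["m"][n]:
        ys,xs=np.nonzero(g["mask"])
        if np.hypot(xs.mean()-c[0],ys.mean()-c[1])<6:return g["mask"]
def go(objs,ct,cs,x0):
    for V in ([(T,ct),(C,cs)],[(T,ct)],[(C,cs)]):
        r=fit([(p,[m(p,n,c) for (n,z),c in zip(objs,cc)]) for p,cc in V],objs,x0)
        print([n for n,_ in objs],r[0].round(2),round(r[1],3),flush=True)
go([("square_tin",0),("oblong_tin",34)],[(278,287),(282,288)],[(293,186),(289,170)],[455,-68,0,452,-70,0])
go([("long_tin",0),("round_tin",34)],[(349,202),(348,197)],[(212,224),(213,212)],[628,-206,0,628,-206,0])
go([("square_pan",0)],[(411,207)],[(162,214)],[619,-343,0])
go([("oblong_pan",0)],[(280,206)],[(274,234)],[619,-70,0])
go([("round_pan",0)],[(343,288)],[(243,177)],[450,-199,0])
go([("case",0)],[(138,268)],[(407,206)],[488,210,0])
E
time python3 run1.py
```

```text
['square_tin', 'oblong_tin'] [ 4.5051e+02 -7.0720e+01  4.3000e-01  4.4875e+02 -7.5110e+01  5.5000e-01] 0.776
['square_tin', 'oblong_tin'] [ 4.5101e+02 -7.1600e+01  4.2000e-01  4.4894e+02 -7.4840e+01  5.3000e-01] 0.381
['square_tin', 'oblong_tin'] [ 4.4393e+02 -7.1100e+01  3.5000e-01  4.4823e+02 -7.5070e+01  5.6000e-01] 0.232
['long_tin', 'round_tin'] [ 629.45 -211.46    3.06  629.49 -205.34    2.22] 0.499
['long_tin', 'round_tin'] [ 6.2973e+02 -2.1193e+02 -8.0000e-02  6.3027e+02 -2.0599e+02  1.6000e-01] 0.184
['long_tin', 'round_tin'] [ 627.65 -211.71    3.05  628.77 -205.06    2.44] 0.279
['square_pan'] [ 620.42 -343.64    1.8 ] 0.199
['square_pan'] [ 6.2064e+02 -3.4499e+02  2.3000e-01] 0.057
['square_pan'] [ 6.2151e+02 -3.4244e+02  2.5000e-01] 0.075
['oblong_pan'] [ 6.1925e+02 -6.9850e+01 -4.9000e-01] 0.256
['oblong_pan'] [619.8  -70.08   2.67] 0.112
['oblong_pan'] [ 6.1887e+02 -6.9870e+01 -4.8000e-01] 0.131
['round_pan'] [ 450.54 -200.15    1.01] 0.27
['round_pan'] [ 4.5108e+02 -2.0036e+02 -2.0000e-02] 0.061
['round_pan'] [ 447.79 -198.49    1.04] 0.169
['case'] [485.85 208.03   3.17] 0.154
['case'] [485.95 207.74   3.15] 0.075
['case'] [4.8511e+02 2.0827e+02 4.0000e-02] 0.069
real	0m24.323s
user	0m24.572s
sys	0m0.148s
```

```bash
cat > ov.py <<'E'
from fit import *
def overlay(p,items,f,box,s):
    im=cv2.cvtColor(p["image"],cv2.COLOR_RGB2BGR)[box[1]:box[3],box[0]:box[2]]
    im=cv2.resize(im,None,fx=s,fy=s,interpolation=cv2.INTER_CUBIC)
    for n,z,x,y,th in items:
        P=pts(n,x,y,th,z);u=((proj(p,P)+.5-np.array(box[:2]))*s-.5)
        k=len(u)//2
        cv2.polylines(im,[np.int32(u[:k].round())],True,(0,160,0),1);cv2.polylines(im,[np.int32(u[k:].round())],True,(0,255,255),1)
    cv2.imwrite(f,im)
E
python3 - <<'E'
from ov import *
import pickle
o=pickle.load(open("o.pkl","rb"))
it=[("square_tin",0,450.5,-71,.37),("oblong_tin",34,448.8,-75,.55),("long_tin",0,629.5,-211.5,-.07),("round_tin",34,629.5,-205.5,0),("square_pan",0,620.5,-344,.23),("oblong_pan",0,619.3,-70,-.48),("round_pan",0,450,-200,0),("case",0,485.8,208,.02)]
overlay(o["top"],it[:2],"pics/a.png",(250,255,310,315),8)
overlay(o["scene"],it[:2],"pics/b.png",(265,150,320,205),8)
a=cv2.imread("pics/a.png");b=cv2.imread("pics/b.png")
h=min(a.shape[0],b.shape[0]);c=np.hstack([a[:h],b[:h]]);cv2.imwrite("pics/ab.png",cv2.resize(c,None,fx=.85,fy=.85))
overlay(o["top"],it,"pics/c.png",(80,120,460,330),2.1)
E
```

```text
(no output)
```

View pics/ab.png

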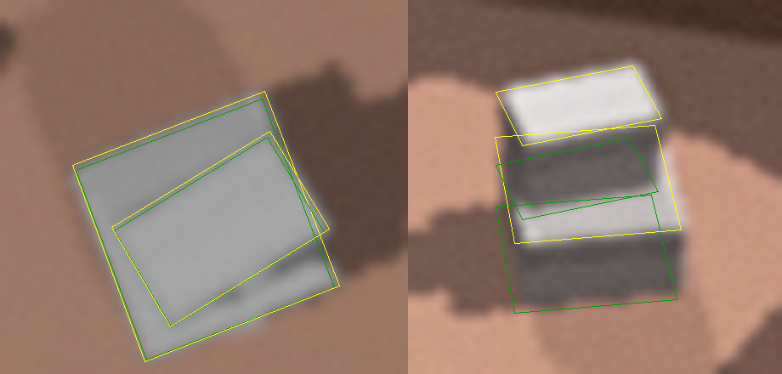

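View pics/c.png

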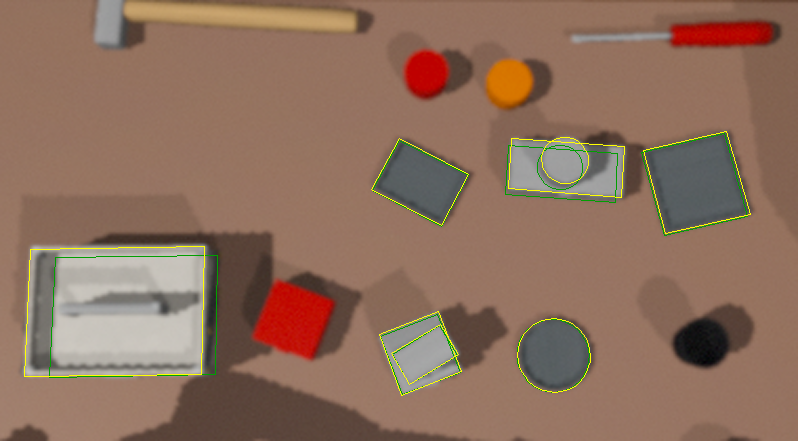

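Run:
```python
from ov import *
import pickle
o=pickle.load(open("o.pkl","rb"))
for n,box,f in(("top",(85,225,190,310),"pics/d.png"),("scene",(360,165,455,245),"pics/e.png")):
    p=o[n];s=7.5 if n=="top" else 7.5
    im=cv2.cvtColor(p["image"],cv2.COLOR_RGB2BGR)[box[1]:box[3],box[0]:box[2]];im=cv2.resize(im,None,fx=s,fy=s,interpolation=cv2.INTER_CUBIC)
    th=.03;R=np.array([[np.cos(th),-np.sin(th)],[np.sin(th),np.cos(th)]])
    for w,l,z in((10,90,91),(116,160,68)):
        b=np.array([[1,1],[1,-1],[-1,-1],[-1,1]])*[w/2,l/2]@R.T+[485.8,208]
        u=(proj(p,np.c_[b,np.full(4,z)])+.5-np.array(box[:2]))*s-.5
        cv2.polylines(im,[np.int32(u.round())],True,(0,0,255),1)
    cv2.imwrite(f,im)
```

```text
(no output)
```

View pics/d.png

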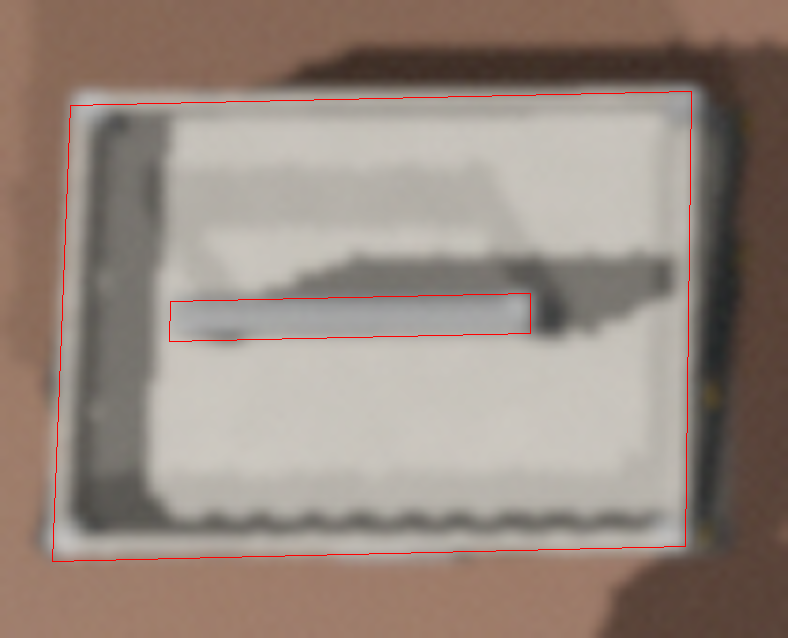

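View pics/e.png

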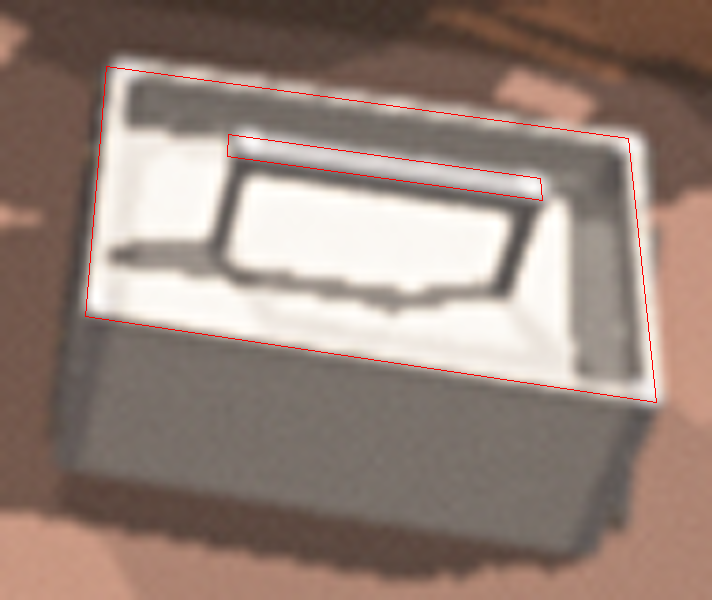

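```bash
cat > plan.py <<'E'
from h import *
from scipy.spatial.transform import Rotation as Ro
import sys
def plan(x,y,z,yaw):
    s=read_state();p=s["eef_pos"];R=Ro.from_euler("xyz",s["eef_rot"]);y0=s["eef_rot"][2]
    Rt=Ro.from_euler("xyz",[np.pi,0,yaw]);rv=(R.inv()*Rt).as_rotvec(degrees=True)
    d=np.array([x,y,z])-p
    print("t",round(s["clock"],2),"pos",p.round(1),"yaw",round(y0,3),"gap",round(s["finger_gap"],1),"F",s["wrist_force"].round(1),"j",s["joints"].round(2))
    print("turn first deg",rv.round(2),"then shift cm",(Rt.inv().apply(d)/10).round(2)," | shift with present yaw",(R.inv().apply(d)/10).round(2))
a=[float(eval(v)) for v in sys.argv[1:]]
plan(*a)
E
python3 plan.py 486 208.5 130 np.pi/2+.02
```

```text
t 2.0 pos [200.8 512.  205.9] yaw 2.768 gap 94.1 F [-0.1  0.5 -0.1] j [ 1.13  0.3   1.52 -0.    1.32 -0.07]
turn first deg [-0.    0.   67.44] then shift cm [-30.91  27.9    7.59]  | shift with present yaw [-37.63 -17.84   7.59]
```

Call:
{"api": "jog_arm", "payload": {"increments": [[0,0,0,0,0,9.63,5],[0,0,0,0,0,9.63,5],[0,0,0,0,0,9.63,5],[0,0,0,0,0,9.63,5],[0,0,0,0,0,9.63,5],[0,0,0,0,0,9.63,5],[0,0,0,0,0,9.66,5],[-3.86,3.49,0,0,0,0,4],[-3.86,3.49,0,0,0,0,4],[-3.86,3.49,0,0,0,0,4],[-3.86,3.49,0,0,0,0,4],[-3.86,3.49,0,0,0,0,4],[-3.86,3.49,2,0,0,0,4],[-3.86,3.49,3,0,0,0,4],[-3.89,3.47,2.6,0,0,0,4],[0,0,0,0,0,0,4]]}}

```text
clock: 4.0
eef_pos: [486.6, 206.0, 127.9]
eef_rot: [-3.138, 0.001, 1.587]
wrist_force: [-0.2, 0.4, -0.4]
finger_gap: 40.2
```

```bash
python3 plan.py 486 208.5 89 np.pi/2+.02
python3 - <<'E'
from h import *
save(camera("scene"),"pics/f.png",(340,60,520,245),4)
E
```

```text
t 4.0 pos [486.6 206.  127.9] yaw 1.587 gap 40.2 F [-0.2  0.4 -0.4] j [ 0.33  0.33  1.67 -0.    1.14  0.32]
turn first deg [-0.18  0.07 -0.22] then shift cm [ 0.25 -0.06  3.89]  | shift with present yaw [ 0.26 -0.05  3.89]
```

View pics/f.png

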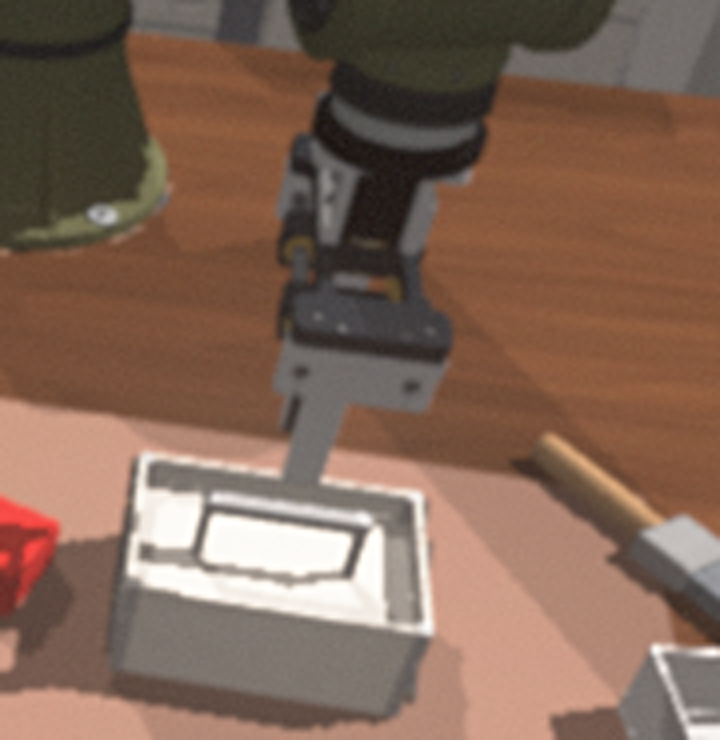

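Run:
```python
from h import *
p=camera("scene")
for q in([518,206,106],[454,206,106],[486,208,106],[486,208,91]):print(q,proj(p,q).round(0))
save(p,"pics/g.png",(340,60,520,245),4)
print(read_state()["eef_pos"])
p=camera("top");save(p,"pics/g2.png",(80,200,240,320),4.5)
for q in([518,206,106],[454,206,106],[486,208,91]):print(q,proj(p,q).round(0))
```

```text
[518, 206, 106] [[411. 191.]]
[454, 206, 106] [[412. 172.]]
[486, 208, 106] [[412. 182.]]
[486, 208, 91] [[411. 187.]]
[485.89576923 208.55222574 130.01836937]
[518, 206, 106] [[131. 249.]]
[454, 206, 106] [[129. 284.]]
[486, 208, 91] [[131. 267.]]
```

View pics/g.png

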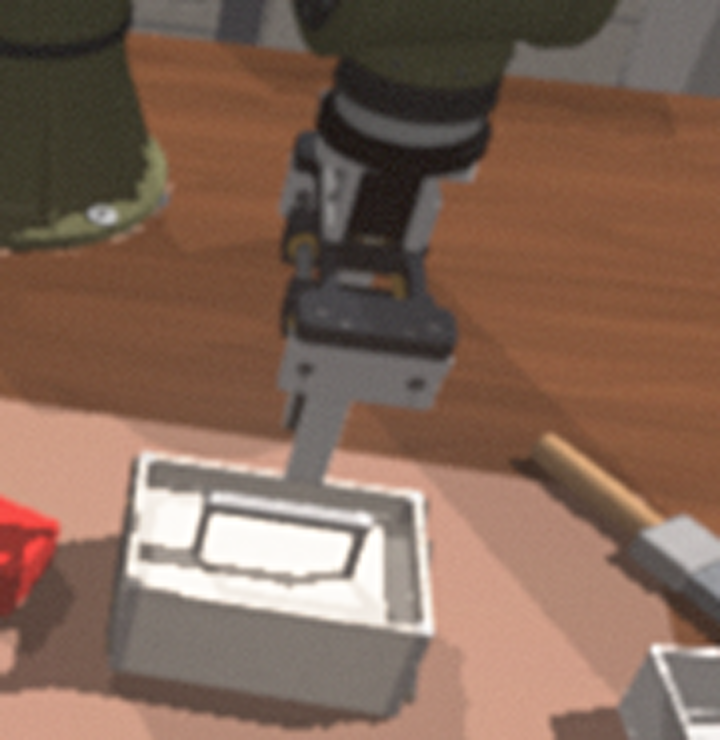

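View pics/g2.png

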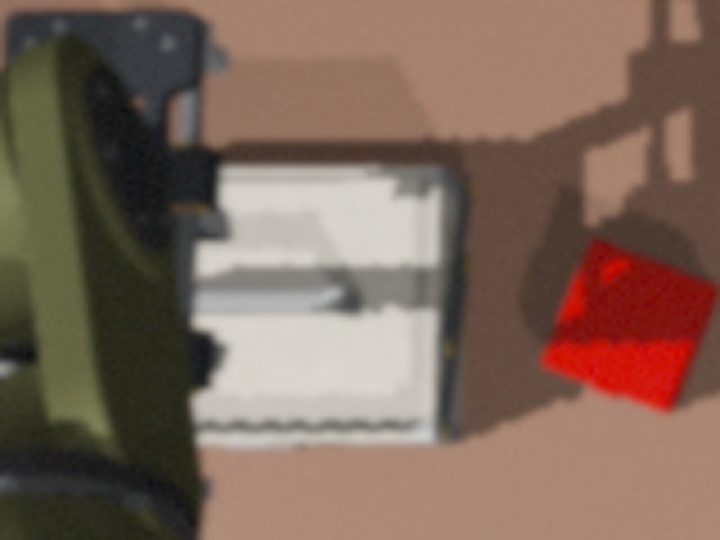

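Run:
```python
from h import *
p=camera("scene")
save(p,"pics/g3.png",(375,130,455,210),9)
```

```text
(no output)
```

View pics/g3.png

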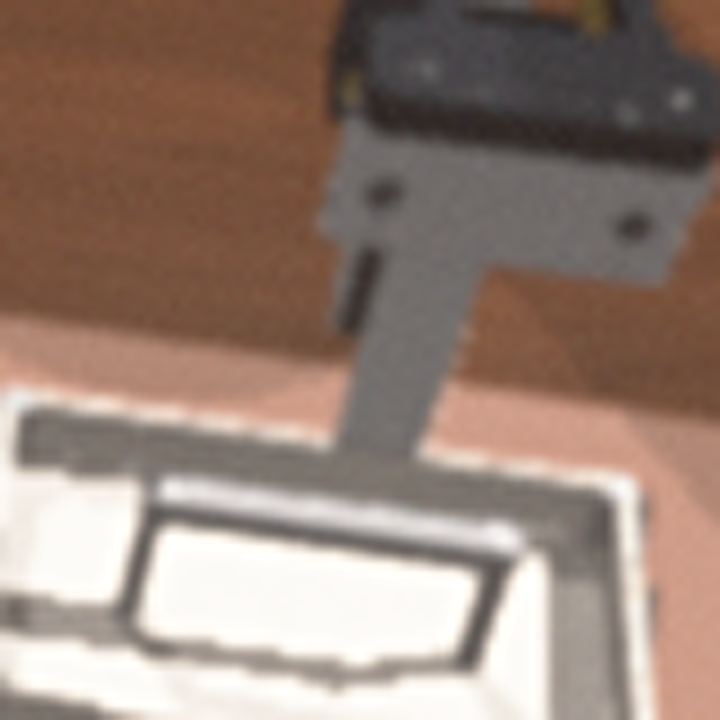

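Run:
```python
from h import *
from scipy.spatial.transform import Rotation as Ro
p=camera("scene");s=read_state();R=Ro.from_euler("xyz",s["eef_rot"]).as_matrix();g=s["finger_gap"]/2
print(s["eef_pos"],s["finger_gap"])
box=(365,110,465,210);sc=7
im=cv2.resize(cv2.cvtColor(p["image"],cv2.COLOR_RGB2BGR)[box[1]:box[3],box[0]:box[2]],None,fx=sc,fy=sc)
for sg,c in((1,(0,255,255)),(-1,(255,255,0))):
    for yy in (g,g+12.5):
        P=np.array([[-8,sg*yy,22],[8,sg*yy,22],[8,sg*yy,-60],[-8,sg*yy,-60]])@R.T+s["eef_pos"]
        u=(proj(p,P)+.5-np.array(box[:2]))*sc;cv2.polylines(im,[np.int32(u)],True,c,1)
cv2.imwrite("pics/g4.png",im)
```

```text
[485.67154451 209.58267147 130.80768163] 39.95566869334689
```

View pics/g4.png

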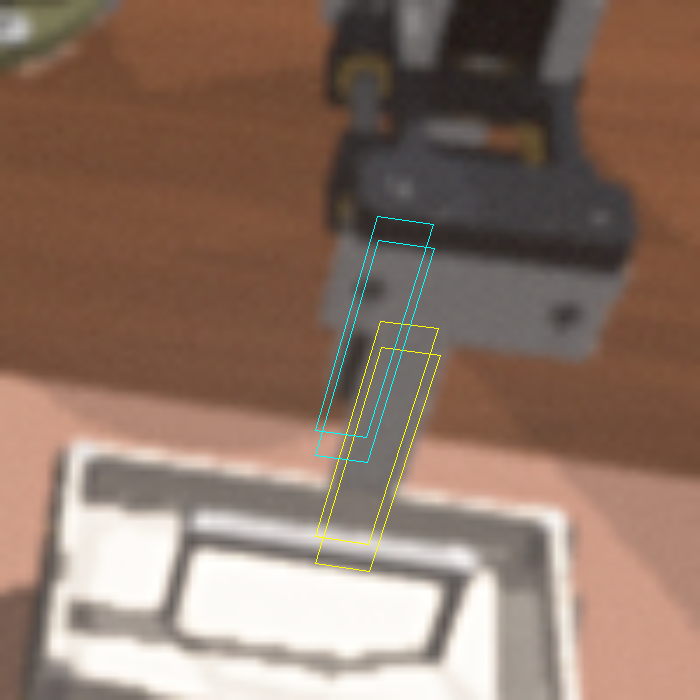

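Run:
```python
from h import *
from scipy.spatial.transform import Rotation as Ro
p=camera("top");L=[read_state() for _ in range(3)];s=L[0];print([l["eef_pos"].round(1) for l in L],[l["joints"].round(4) for l in L])
R=Ro.from_euler("xyz",s["eef_rot"]).as_matrix();g=s["finger_gap"]/2
box=(80,200,180,300);sc=7
im=cv2.resize(cv2.cvtColor(p["image"],cv2.COLOR_RGB2BGR)[box[1]:box[3],box[0]:box[2]],None,fx=sc,fy=sc)
for sg,c in((1,(0,255,255)),(-1,(255,255,0))):
    for yy in (g,g+12.5):
        P=np.array([[-8,sg*yy,22],[8,sg*yy,22],[8,sg*yy,-60],[-8,sg*yy,-60]])@R.T+s["eef_pos"]
        u=(proj(p,P)+.5-np.array(box[:2]))*sc;cv2.polylines(im,[np.int32(u)],True,c,1)
P=np.array([[a*37.5,b*88.5,-75] for a,b in((1,1),(1,-1),(-1,-1),(-1,1))])@R.T+s["eef_pos"]
u=(proj(p,P)+.5-np.array(box[:2]))*sc;cv2.polylines(im,[np.int32(u)],True,(0,0,255),1)
cv2.imwrite("pics/g5.png",im)
```

```text
[array([485.6, 209.6, 130.7]), array([485.6, 209.6, 130.7]), array([485.6, 209.6, 130.7])] [array([3.3810e-01, 3.2780e-01, 1.6684e+00, 1.0000e-04, 1.1441e+00,
       3.1660e-01]), array([3.3810e-01, 3.2780e-01, 1.6684e+00, 1.0000e-04, 1.1441e+00,
       3.1660e-01]), array([3.3810e-01, 3.2780e-01, 1.6684e+00, 1.0000e-04, 1.1441e+00,
       3.1660e-01])]
```

View pics/g5.png

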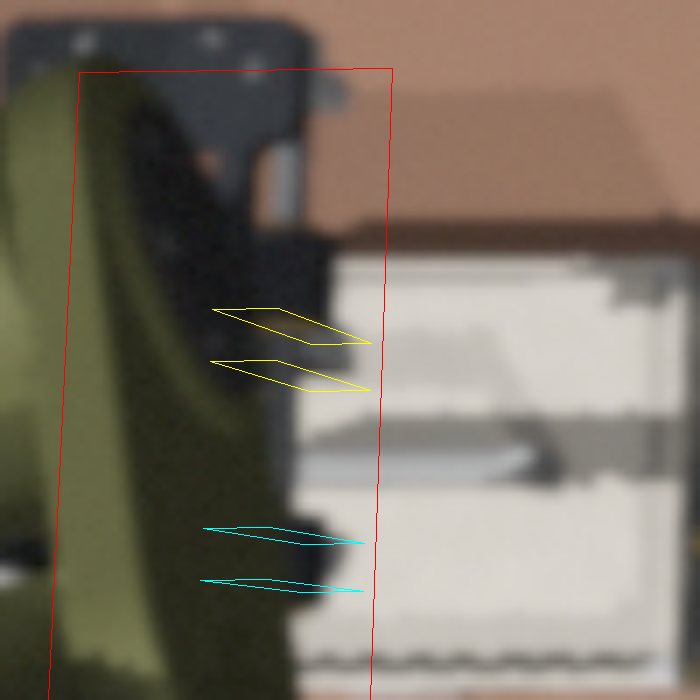

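Call:
{"api": "jog_arm", "payload": {"increments": [[0,0,1,0,0,0,4],[0,0,1,0,0,0,4],[0,0,1,0,0,0,4],[0,0,0,0,0,0,4],[0,0,0,0,0,0,4]]}}

```text
clock: 4.92
eef_pos: [486.1, 208.6, 100.1]
eef_rot: [3.141, -0.0, 1.591]
wrist_force: [-0.1, 0.6, 0.8]
finger_gap: 40.2
```

```bash
cat > fo.py <<'E'
from h import *
from scipy.spatial.transform import Rotation as Ro
import sys
def fo(n,box,sc,f):
    p=camera(n);s=read_state();R=Ro.from_euler("xyz",s["eef_rot"]).as_matrix();g=s["finger_gap"]/2
    print(s["clock"],s["eef_pos"].round(1),s["eef_rot"].round(3),s["finger_gap"].round(1),s["wrist_force"].round(1))
    im=cv2.resize(cv2.cvtColor(p["image"],cv2.COLOR_RGB2BGR)[box[1]:box[3],box[0]:box[2]],None,fx=sc,fy=sc,interpolation=cv2.INTER_CUBIC)
    for sg,c in((1,(0,255,255)),(-1,(255,255,0))):
      for yy in (g,g+12.5):
        P=np.array([[-8,sg*yy,22],[8,sg*yy,22],[8,sg*yy,-60],[-8,sg*yy,-60]])@R.T+s["eef_pos"]
        u=(proj(p,P)+.5-np.array(box[:2]))*sc;cv2.polylines(im,[np.int32(u)],True,c,1)
    cv2.imwrite(f,im)
if __name__=="__main__":
    fo(sys.argv[1],[int(v) for v in sys.argv[2].split(",")],float(sys.argv[3]),sys.argv[4])
E
python3 fo.py scene 365,110,465,210 7 pics/g6.png
```

```text
Traceback (most recent call last):
  File "fo.py", line 14, in <module>
    fo(sys.argv[1],[int(v) for v in sys.argv[2].split(",")],float(sys.argv[3]),sys.argv[4])
    ~~^^^^^^^^^^^^^^^^^^^^^^^^^^^^^^^^^^^^^^^^^^^^^^^^^^^^^^^^^^^^^^^^^^^^^^^^^^^^^^^^^^^^^
  File "fo.py", line 6, in fo
    print(s["clock"],s["eef_pos"].round(1),s["eef_rot"].round(3),s["finger_gap"].round(1),s["wrist_force"].round(1))
                                                                 ^^^^^^^^^^^^^^^^^^^^^
AttributeError: 'float' object has no attribute 'round'
```

```bash
sed -i 's/s\["finger_gap"\].round(1)/round(s["finger_gap"],1)/' fo.py; python3 fo.py scene 365,110,465,210 7 pics/g6.png
```

```text
5.025 [486.1 208.6 100.3] [ 3.141 -0.     1.591] 39.9 [-1.5  0.4  0.9]
```

View pics/g6.png

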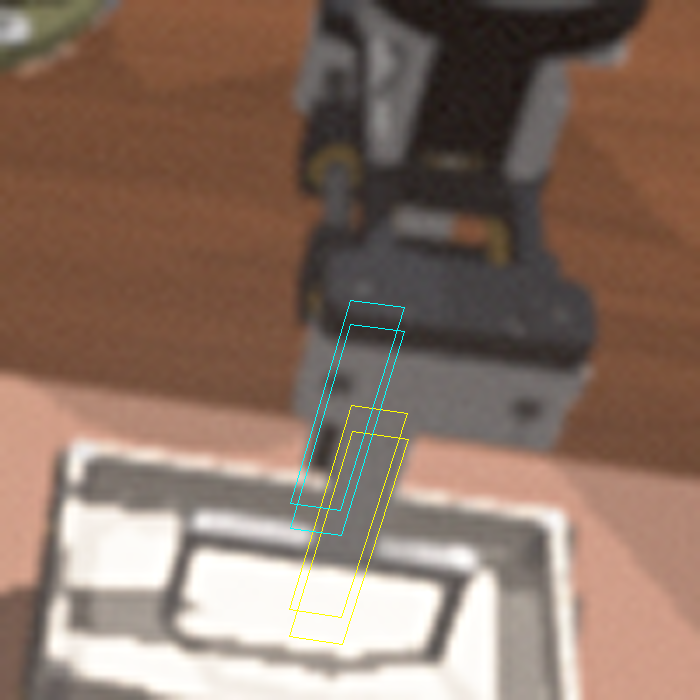

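Call:
{"api": "jog_arm", "payload": {"increments": [[0,0,0,0,0,0,0.4],[0,0,0,0,0,0,0.4],[0,0,0,0,0,0,0.4],[0,0,0,0,0,0,0.4]], "squeeze": 5}}

```text
clock: 5.52
eef_pos: [486.0, 208.5, 100.0]
eef_rot: [3.142, -0.0, 1.591]
wrist_force: [-0.2, 0.5, -0.3]
finger_gap: 4.9
```

```bash
python3 fo.py scene 365,110,465,210 7 pics/g7.png
```

```text
5.575 [485.9 208.5  99.9] [-3.142  0.     1.591] 4.0 [ 0.2 -0.6 -0. ]
```

View pics/g7.png

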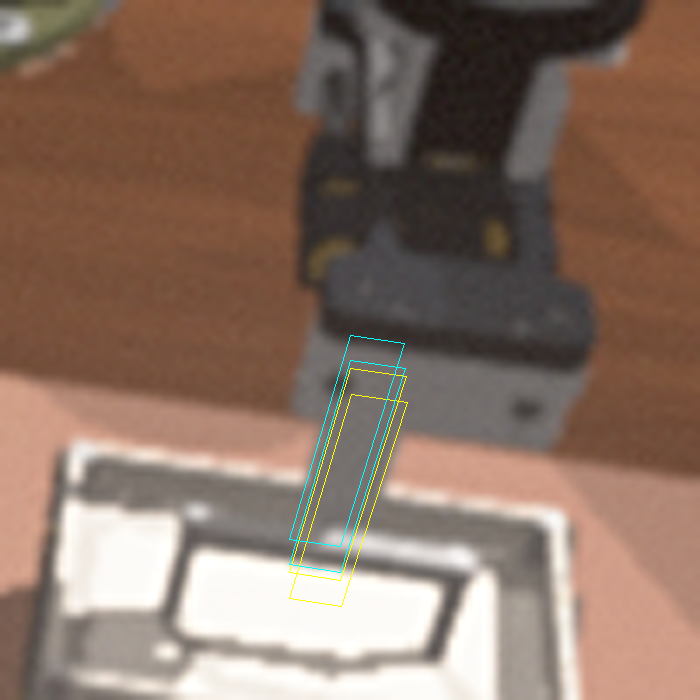

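```bash
python3 fo.py top 80,200,180,300 7 pics/g8.png
python3 - <<'E'
import cv2,numpy as np
a=cv2.imread("pics/g6.png");b=cv2.imread("pics/g7.png")
cv2.imwrite("pics/cmp.png",cv2.resize(np.hstack([a[100:],b[100:]]),None,fx=.57,fy=.57))
E
```

```text
5.625 [486.  208.5 100. ] [3.142 0.    1.591] 3.8 [-0.5 -0.7 -0.5]
```

View pics/g8.png

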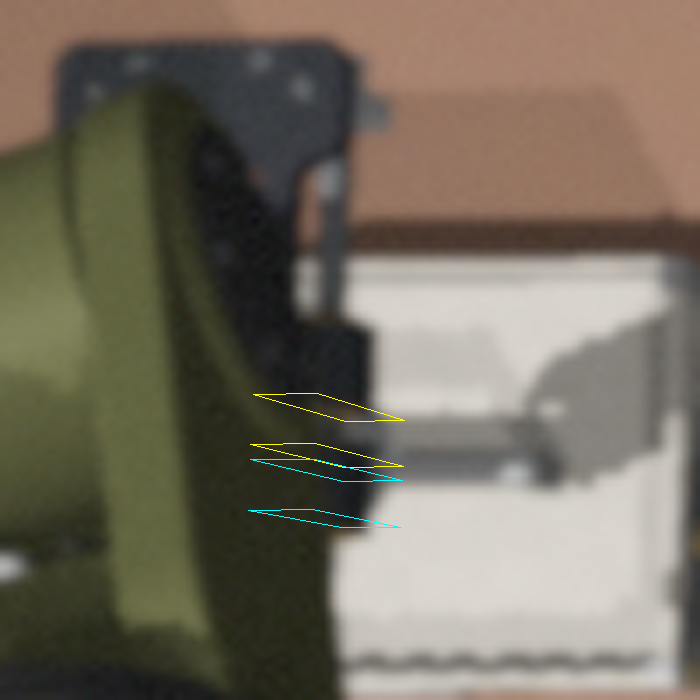

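View pics/cmp.png

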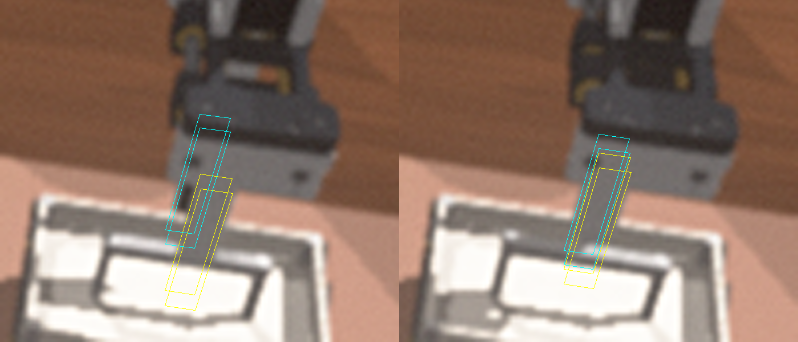

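Call:
{"api": "jog_arm", "payload": {"increments": [[0,0,0,0,0,0,4],[0,0,0,0,0,0,4],[0,0,0,0,0,0,4],[0,0,0.6,0,0,0,4],[0,0,0.5,0,0,0,4],[0,0,0,0,0,0,4],[0,0,0,0,0,0,0.4],[0,0,0,0,0,0,0.4],[0,0,0,0,0,0,0.4],[0,0,0,0,0,0,0.4]], "squeeze": 5}}

```text
clock: 6.88
eef_pos: [485.6, 208.6, 89.0]
eef_rot: [-3.141, 0.0, 1.591]
wrist_force: [-3.0, 0.6, 1.3]
finger_gap: 9.6
```

```bash
python3 fo.py scene 365,110,465,210 7 pics/g9.png
```

```text
6.925 [485.6 208.5  89. ] [-3.141  0.     1.591] 9.9 [-3.5  0.1  2.5]
```

View pics/g9.png

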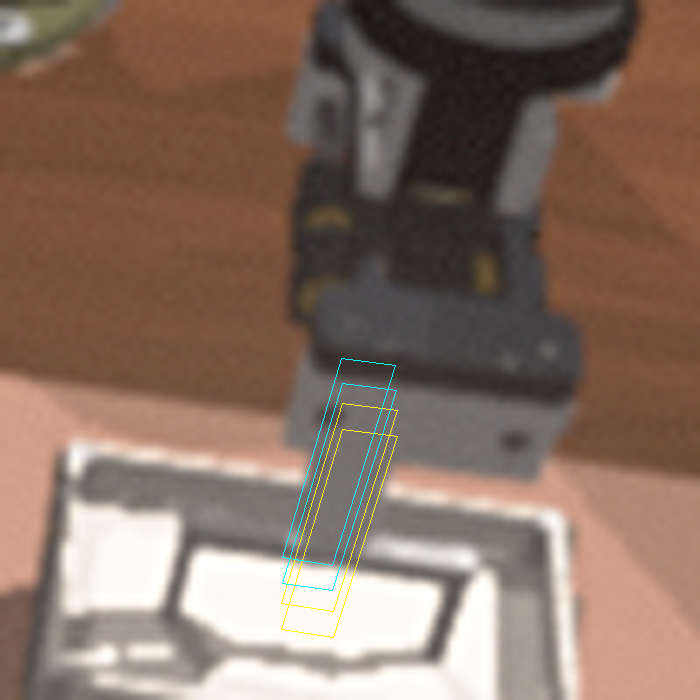

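Call:
{"api": "jog_arm", "payload": {"increments": [[0,0,0,0,0,0,3],[0,0,0,0,0,0,3],[0,-0.1,0.5,0,0,0,3],[0,0,0.4,0,0,0,3],[0,0,0,0,0,0,3],[0,0,0,0,0,0,0.4],[0,0,0,0,0,0,0.4],[0,0,0,0,0,0,0.4],[0,0,0,0,0,0,0.4]], "squeeze": 20}}

```text
clock: 8.05
eef_pos: [485.5, 208.6, 80.1]
eef_rot: [3.14, -0.0, 1.591]
wrist_force: [5.1, -0.2, -2.3]
finger_gap: 10.1
```

Run:
```python
from h import *
s=read_state();print(s["eef_pos"],s["wrist_force"],s["finger_gap"])
a=np.linspace(0,2.09,15);x=85*(np.sin(a-1.047)+.866);z=85*(np.cos(a-1.047)-.5)
print(np.c_[np.diff(x),-np.diff(z)].round(2).tolist())
```

```text
[485.50830572 208.55525687  80.11920119] [ 5.06427274 -0.19023107 -2.2911882 ] 10.058330604705056
[[7.14, -10.47], [8.62, -9.3], [9.91, -7.91], [10.97, -6.35], [11.8, -4.65], [12.36, -2.84], [12.64, -0.97], [12.64, 0.92], [12.37, 2.79], [11.81, 4.6], [11.0, 6.3], [9.94, 7.87], [8.66, 9.26], [7.18, 10.45]]
```

Call:
{"api": "jog_arm", "payload": {"increments": [[0,0.71,-1.05,0,0,0,0.4],[0,0.86,-0.93,0,0,0,0.4],[0,0.99,-0.79,0,0,0,0.4],[0,1.1,-0.64,0,0,0,0.4],[0,1.18,-0.46,0,0,0,0.4],[0,1.24,-0.28,0,0,0,0.4],[0,1.26,-0.1,0,0,0,0.4]]}}

```text
clock: 8.93
eef_pos: [558.8, 209.6, 122.8]
eef_rot: [-3.14, 0.001, 1.591]
wrist_force: [-5.5, -3.4, -9.1]
finger_gap: 9.7
```

```bash
python3 fo.py scene 340,80,500,240 4 pics/h1.png
```

```text
8.975 [560.  209.5 122.7] [-3.142e+00  1.000e-03  1.590e+00] 9.8 [ 2.1 -3.5 -7.7]
```

View pics/h1.png

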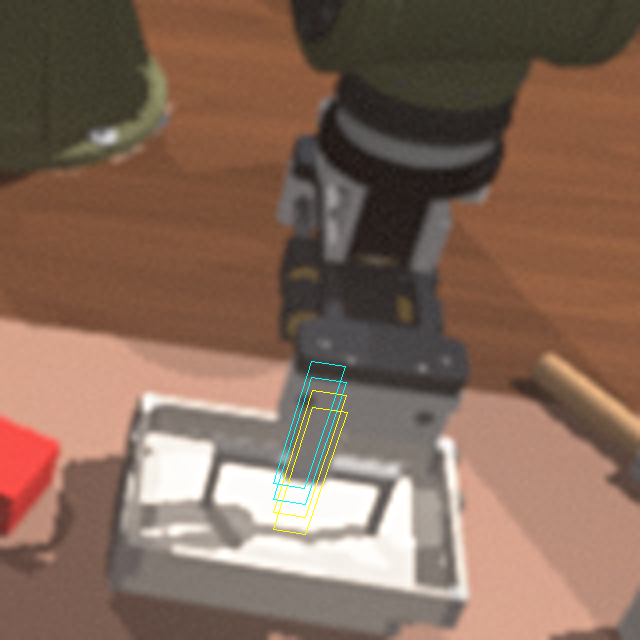

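Tray is riding with the gripper (handle raised, tray lifted). Continue the second half.

Call:
{"api": "jog_arm", "payload": {"increments": [[0,1.26,0.09,0,0,0,0.4],[0,1.24,0.28,0,0,0,0.4],[0,1.18,0.46,0,0,0,0.4],[0,1.1,0.63,0,0,0,0.4],[0,0.99,0.79,0,0,0,0.4],[0,0.87,0.93,0,0,0,0.4],[0,0.7,1.0,0,0,0,0.4],[0,0,0,0,0,0,0.4],[0,0,0,0,0,0,0.4]]}}

```text
clock: 10.1
eef_pos: [632.4, 210.6, 80.9]
eef_rot: [3.141, 0.001, 1.59]
wrist_force: [-1.0, -6.0, -5.9]
finger_gap: 9.8
```

```bash
python3 fo.py scene 340,80,500,280 3.5 pics/h2.png
```

```text
10.15 [632.4 210.6  81. ] [3.141e+00 1.000e-03 1.590e+00] 10.0 [-0.7 -5.3 -5.4]
```

View pics/h2.png

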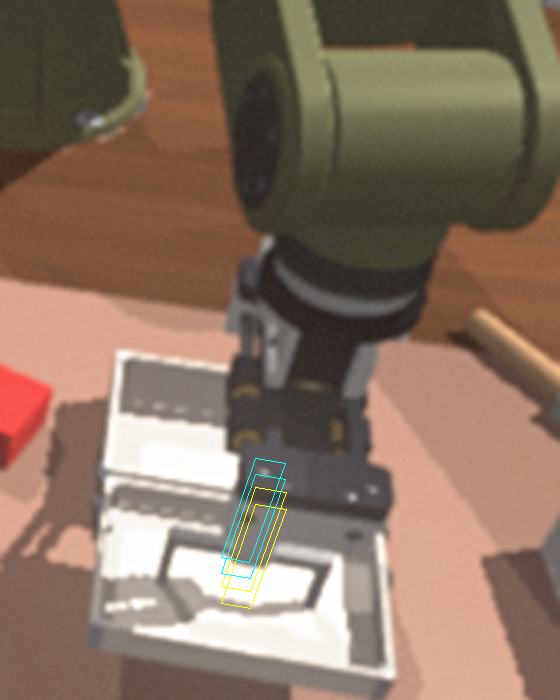

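Call:
{"api": "jog_arm", "payload": {"increments": [[0,0,0,0,0,0,3],[0,0,0,0,0,0,3],[0,0,-1,0,0,0,3],[0,0,-3,0,0,0,3],[0,0,-5,0,0,0,6],[0,0,-3,0,0,0,6],[0,0,0,0,0,0,6]]}}

```text
clock: 11.02
eef_pos: [632.6, 211.8, 204.2]
eef_rot: [3.136, -0.001, 1.591]
wrist_force: [0.4, -0.0, -1.1]
finger_gap: 56.5
```

```bash
python3 fo.py scene 340,80,500,280 3.5 pics/h3.png; python3 plan.py 629.5 -205.5 150 np.pi/2-.07
```

```text
11.075 [632.  211.6 201.8] [ 3.140e+00 -1.000e-03  1.591e+00] 59.2 [-0.3  0.  -0.5]
t 11.07 pos [632.  211.6 201.8] yaw 1.591 gap 59.2 F [-0.3  0.  -0.5] j [0.27 0.57 1.15 0.   1.42 0.25]
turn first deg [ 0.12 -0.04  5.16] then shift cm [-41.63   2.67   5.18]  | shift with present yaw [-41.7   -1.1    5.15]
```

View pics/h3.png

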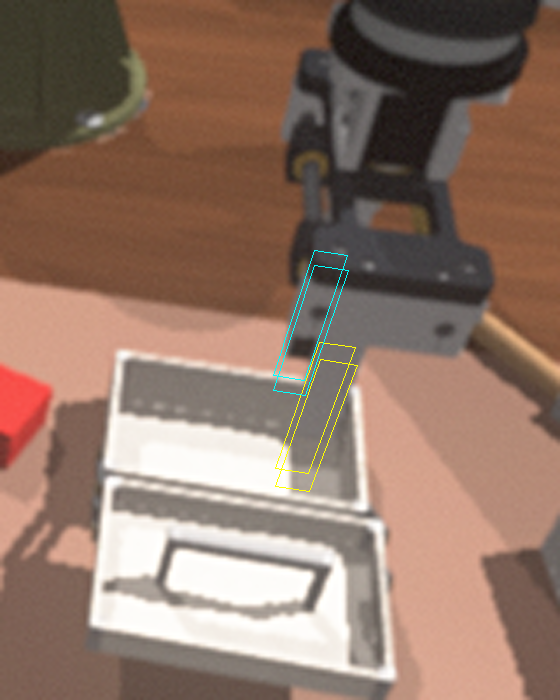

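Call:
{"api": "jog_arm", "payload": {"increments": [[0,0,0,0,0,5.16,6.5],[-5.2,0.33,0,0,0,0,6.5],[-5.2,0.33,0,0,0,0,6.5],[-5.2,0.33,0,0,0,0,6.5],[-5.2,0.33,0,0,0,0,6.5],[-5.2,0.33,0,0,0,0,6.5],[-5.2,0.34,1,0,0,0,6.5],[-5.2,0.34,2,0,0,0,6.5],[-5.2,0.34,2.2,0,0,0,6.5],[0,0,0,0,0,0,6.5],[0,0,0,0,0,0,6.5]]}}

```text
clock: 12.45
eef_pos: [629.0, -204.9, 147.9]
eef_rot: [-3.14, -0.001, 1.501]
wrist_force: [-0.3, 0.3, 0.4]
finger_gap: 65.2
```

```bash
python3 plan.py 629.5 -205.5 70 np.pi/2-.07;python3 fo.py scene 165,110,265,250 5 pics/i1.png;python3 fo.py top 300,150,420,250 6 pics/i2.png
```

```text
t 12.45 pos [ 629.  -204.9  147.9] yaw 1.501 gap 65.2 F [-0.3  0.3  0.4] j [-0.37  0.6   1.23  0.    1.31 -0.3 ]
turn first deg [-0.07 -0.03 -0.01] then shift cm [-0.06  0.05  7.79]  | shift with present yaw [-0.06  0.06  7.79]
12.5 [ 629.3 -204.4  148.5] [-3.141 -0.     1.502] 65.0 [0.3 0.1 0.3]
12.55 [ 629.5 -204.2  148.9] [ 3.141 -0.     1.502] 65.4 [0.1 0.8 0.1]
```

View pics/i1.png

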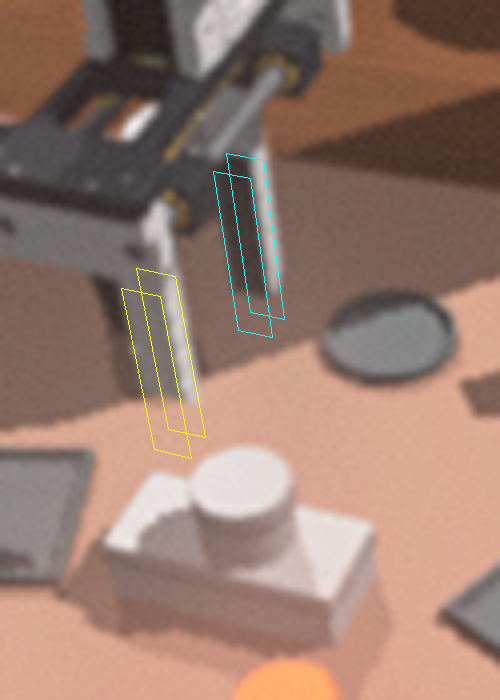

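View pics/i2.png

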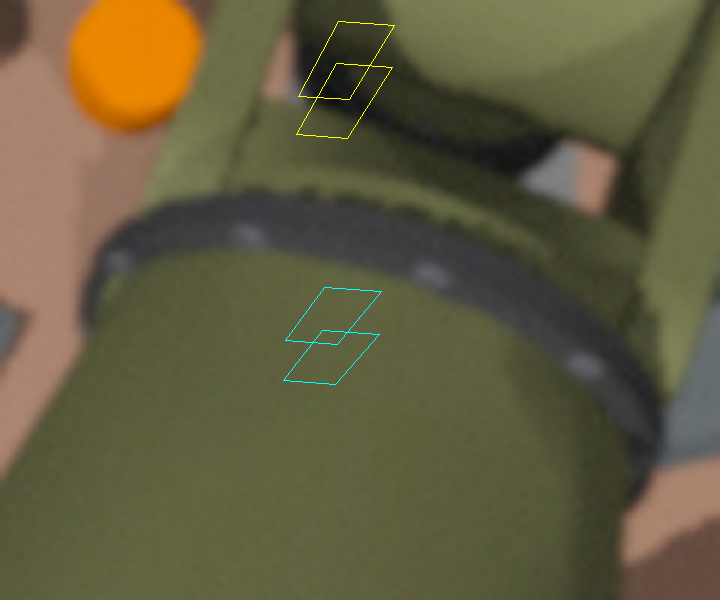

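Call:
{"api": "jog_arm", "payload": {"increments": [[-0.05,0,3,0,0,0,6.5],[-0.05,0,3,0,0,0,6.5],[0,0,2,0,0,0,6.5],[0,0,1,0,0,0,6.5],[0,0,0,0,0,0,6.5],[0,0,0,0,0,0,6.5]]}}

```text
clock: 13.3
eef_pos: [629.6, -206.5, 59.8]
eef_rot: [3.14, 0.0, 1.501]
wrist_force: [-0.9, 0.8, 0.5]
finger_gap: 64.9
```

```bash
python3 plan.py 629.5 -205.5 46 np.pi/2-.07;python3 fo.py scene 165,130,265,250 6 pics/i3.png
```

```text
t 13.3 pos [ 629.6 -206.5   59.8] yaw 1.501 gap 64.9 F [-0.9  0.8  0.5] j [-0.37  0.69  1.3  -0.    1.15 -0.3 ]
turn first deg [0.09 0.03 0.  ] then shift cm [ 0.1  -0.02  1.38]  | shift with present yaw [ 0.1  -0.02  1.38]
13.35 [ 629.6 -206.6   59.7] [3.14  0.    1.501] 65.1 [-0.5 -0.8 -0.7]
```

View pics/i3.png

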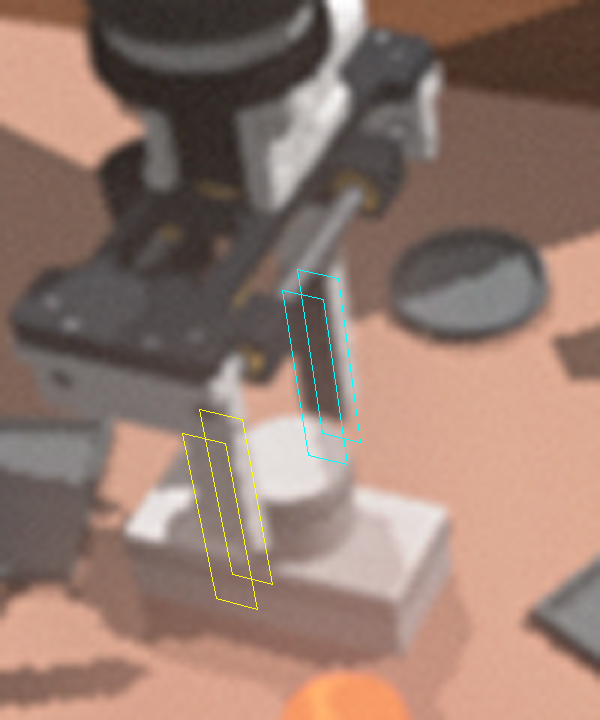

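Call:
{"api": "jog_arm", "payload": {"increments": [[0.1,0,0.6,0,0,0,6.5],[0,0,0.6,0,0,0,6.5],[0,0,0,0,0,0,6.5],[0,0,0,0,0,0,3.8],[0,0,0,0,0,0,3.8],[0,0,0,0,0,0,3.8],[0,0,0,0,0,0,3.8]], "squeeze": 20}}

```text
clock: 14.22
eef_pos: [629.3, -205.4, 46.9]
eef_rot: [3.141, 0.0, 1.501]
wrist_force: [0.8, -0.1, 0.3]
finger_gap: 42.9
```

```bash
python3 plan.py 450 -200 46 np.pi/2-.07;python3 fo.py scene 165,130,265,250 6 pics/i4.png
```

```text
t 14.22 pos [ 629.3 -205.4   46.9] yaw 1.501 gap 42.9 F [ 0.8 -0.1  0.3] j [-0.37  0.7   1.31 -0.    1.13 -0.3 ]
turn first deg [ 0.02  0.01 -0.  ] then shift cm [ -0.71 -17.92   0.09]  | shift with present yaw [ -0.71 -17.92   0.08]
14.275 [ 629.3 -205.4   46.8] [3.141 0.    1.501] 42.7 [ 1.  -0.6  0.7]
```

View pics/i4.png

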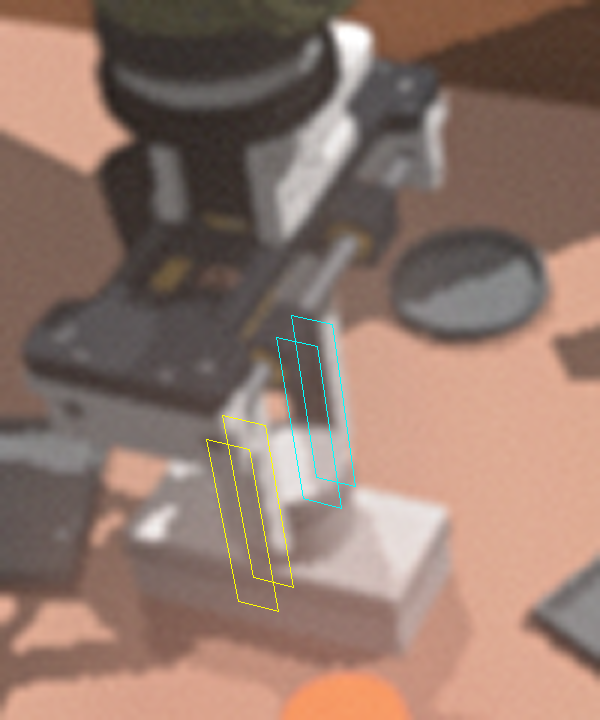

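Call:
{"api": "jog_arm", "payload": {"increments": [[0,0,-1,0,0,0,3.8],[0,0,-2,0,0,0,3.8],[0,0,-3,0,0,0,3.8],[-0.11,-3,0,0,0,0,3.8],[-0.12,-3,0,0,0,0,3.8],[-0.12,-3,0,0,0,0,3.8],[-0.12,-3,0,0,0,0,3.8],[-0.12,-3,0,0,0,0,3.8],[-0.12,-2.92,0,0,0,0,3.8],[0,0,2,0,0,0,3.8],[0,0,0,0,0,0,3.8],[0,0,0,0,0,0,3.8]]}}

```text
clock: 15.78
eef_pos: [450.5, -200.1, 87.8]
eef_rot: [3.14, 0.001, 1.501]
wrist_force: [0.2, -0.6, 0.2]
finger_gap: 42.8
```

```bash
python3 plan.py 450 -200 17 np.pi/2-.07;python3 fo.py scene 185,90,285,210 6 pics/i5.png
```

```text
t 15.78 pos [ 450.5 -200.1   87.8] yaw 1.501 gap 42.8 F [ 0.2 -0.6  0.2] j [-0.49  0.31  1.8   0.    1.02 -0.42]
turn first deg [0.07 0.03 0.  ] then shift cm [ 0.01 -0.06  7.08]  | shift with present yaw [ 0.01 -0.06  7.08]
15.825 [ 450.6 -200.1   87.7] [3.140e+00 1.000e-03 1.501e+00] 42.6 [-0.2 -0.4 -1.6]
```

View pics/i5.png

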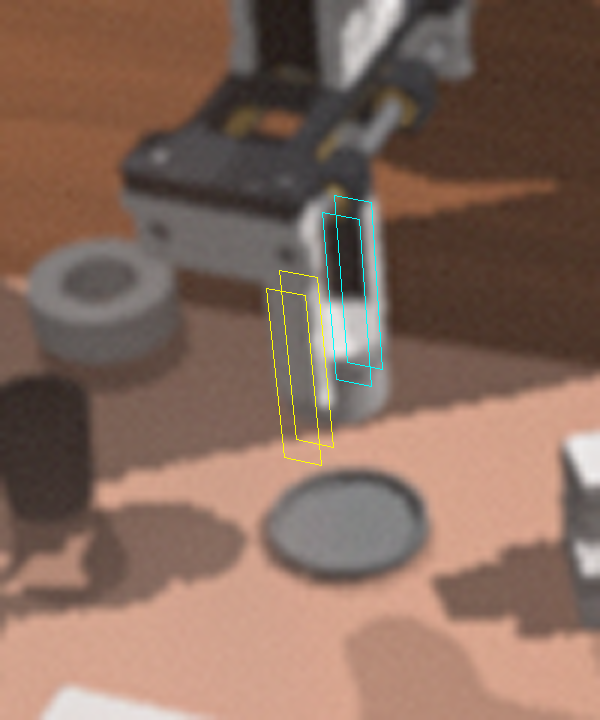

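Call:
{"api": "jog_arm", "payload": {"increments": [[0,0,2,0,0,0,3.8],[0,0,2,0,0,0,3.8],[0,0,1.5,0,0,0,3.8],[0,-0.05,1,0,0,0,3.8],[0,0,0.4,0,0,0,3.8],[0,0,0.1,0,0,0,3.8],[0,0,0,0,0,0,3.8]]}}

```text
clock: 16.7
eef_pos: [449.7, -200.0, 17.0]
eef_rot: [3.141, 0.0, 1.501]
wrist_force: [0.9, -0.1, -0.1]
finger_gap: 42.4
```

```bash
python3 plan.py 450 -200 17 np.pi/2-.07;python3 fo.py scene 185,90,285,210 6 pics/i6.png
```

```text
t 16.7 pos [ 449.7 -200.    17. ] yaw 1.501 gap 42.4 F [ 0.9 -0.1 -0.1] j [-0.49  0.43  1.85  0.    0.87 -0.42]
turn first deg [ 0.03  0.01 -0.01] then shift cm [0.   0.03 0.  ]  | shift with present yaw [0.   0.03 0.  ]
16.75 [ 449.7 -200.    17.1] [3.141 0.    1.501] 42.9 [-0.  -0.4 -1.1]
```

View pics/i6.png

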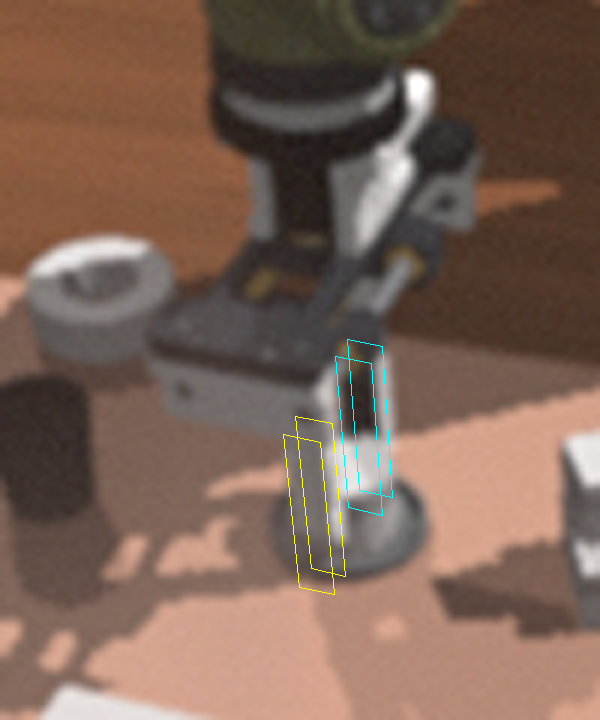

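Call:
{"api": "jog_arm", "payload": {"increments": [[0,0,0.1,0,0,0,3.8],[0,0,0,0,0,0,5.5],[0,0,0,0,0,0,6],[0,0,0,0,0,0,6],[0,0,-2,0,0,0,6],[0,0,-4,0,0,0,6],[0,0,-4,0,0,0,6.5],[0,0,0,0,0,0,6.5],[0,0,0,0,0,0,6.5]]}}

```text
clock: 17.88
eef_pos: [449.1, -199.7, 114.9]
eef_rot: [-3.141, -0.0, 1.501]
wrist_force: [-0.3, 1.0, -0.8]
finger_gap: 64.9
```

```bash
python3 plan.py 629.3 -211.5 110 np.pi/2-.07
python3 - <<'E'
from h import *
p=camera("top");save(p,"pics/j1.png",(240,140,460,320),3.5);p=camera("scene");save(p,"pics/j2.png",(130,110,330,290),4)
E
```

```text
t 17.88 pos [ 449.1 -199.7  114.9] yaw 1.501 gap 64.9 F [-0.3  1.  -0.8] j [-0.49  0.27  1.78 -0.    1.09 -0.42]
turn first deg [-0.04 -0.02 -0.  ] then shift cm [ 0.09 18.06  0.49]  | shift with present yaw [ 0.09 18.06  0.48]
```

View pics/j1.png

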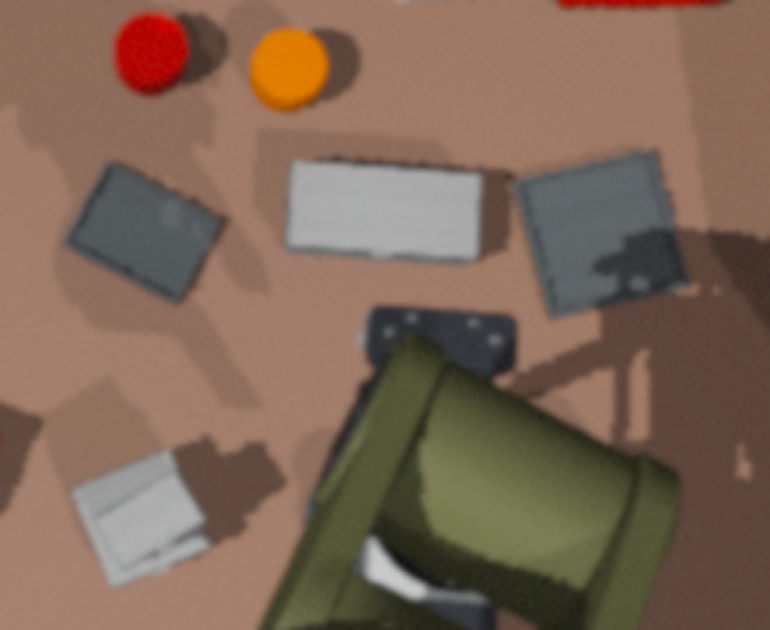

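View pics/j2.png

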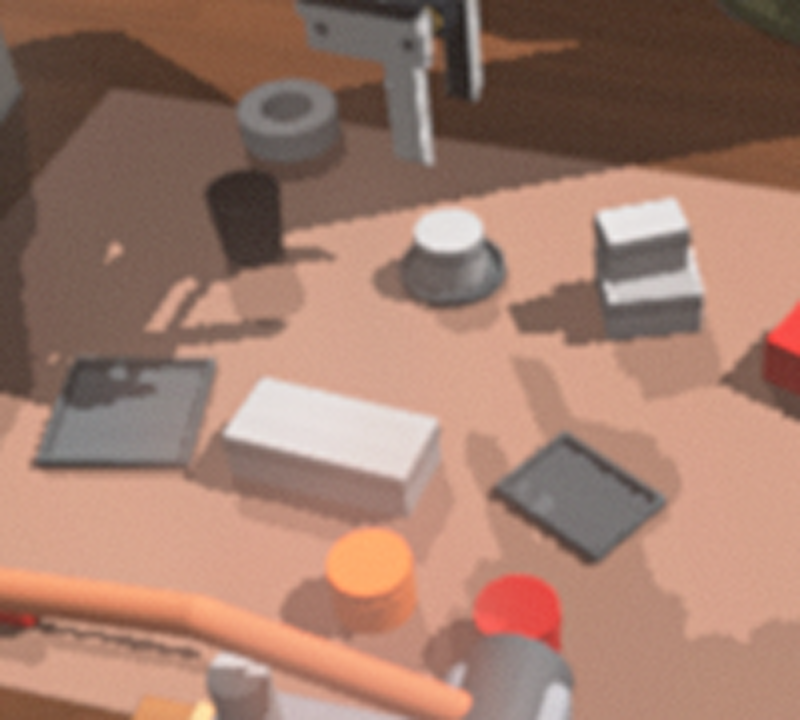

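Run:
```python
from fit import *
T=camera("top");C=camera("scene")
def gm(p,n,c):
    for g in regions_of(p,n):
        ys,xs=np.nonzero(g["mask"])
        if np.hypot(xs.mean()-c[0],ys.mean()-c[1])<8:return g["mask"]
mt=gm(T,"long_tin",(350,201));mc=gm(C,"long_tin",(212,222))
for V in([(T,[mt]),(C,[mc])],[(T,[mt])],[(C,[mc])]):
    if all(m[0] is not None for _,m in V): print(fit(V,[("long_tin",0)],[629,-211,0]))
```

```text
(array([ 6.29591463e+02, -2.11308068e+02, -5.98406738e-02]), np.float64(0.19067750569520325))
(array([ 6.29980660e+02, -2.11583632e+02, -6.24172820e-02]), np.float64(0.06622245840657315))
(array([ 6.28402179e+02, -2.10752295e+02, -7.69950899e-02]), np.float64(0.09125091709464406))
```

Call:
{"api": "jog_arm", "payload": {"increments": [[0,3,0,0,0,0,6.5],[0,3,0,0,0,0,6.5],[0,3,0,0,0,0,6.5],[0,3,0,0,0,0,6.5],[0,3,0,0,0,0,6.5],[0.09,3.06,0,0,0,0,6.5],[0,0,3,0,0,0,6.5],[0,0,3,0,0,0,6.5],[0,0,1.5,0,0,0,6.5],[0,0,0,0,0,0,6.5],[0,0,0,0,0,0,6.5]]}}

```text
clock: 19.55
eef_pos: [630.2, -211.9, 41.9]
eef_rot: [3.14, 0.0, 1.501]
wrist_force: [-0.3, -0.4, 0.9]
finger_gap: 64.9
```

```bash
python3 plan.py 629.5 -211.4 14 np.pi/2-.065;python3 fo.py scene 165,130,265,250 6 pics/k3.png
```

```text
t 19.55 pos [ 630.2 -211.9   41.9] yaw 1.501 gap 64.9 F [-0.3 -0.4  0.9] j [-0.38  0.71  1.3   0.    1.12 -0.31]
turn first deg [ 0.09  0.03 -0.29] then shift cm [ 0.04 -0.08  2.79]  | shift with present yaw [ 0.04 -0.08  2.79]
19.6 [ 630.2 -211.9   42. ] [3.140e+00 1.000e-03 1.501e+00] 65.1 [ 0. -0.  0.]
```

View pics/k3.png

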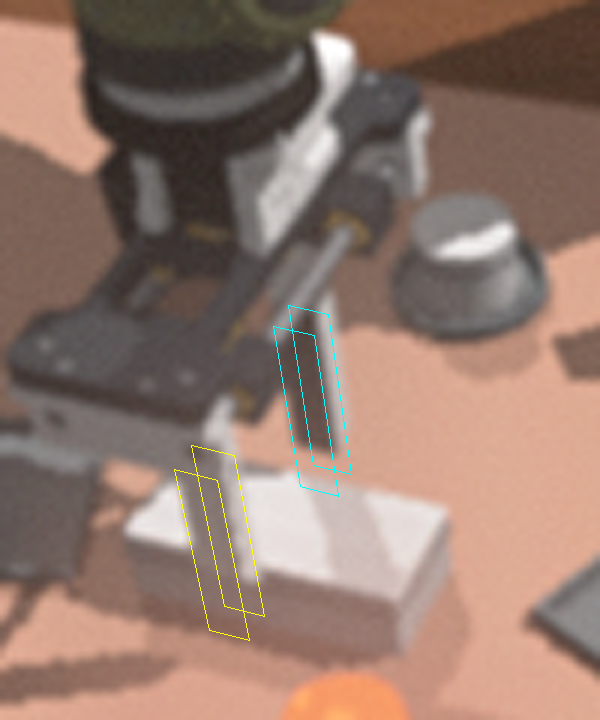

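Call:
{"api": "jog_arm", "payload": {"increments": [[0,-0.05,1,0,0,-0.3,6.5],[0,0,1,0,0,0,6.5],[0,0,0.5,0,0,0,6.5],[0,0,0.3,0,0,0,6.5],[0,0,0,0,0,0,6.5],[0,0,0,0,0,0,4.4],[0,0,0,0,0,0,4.4],[0,0,0,0,0,0,4.4],[0,0,0,0,0,0,4.4]], "squeeze": 30}}

```text
clock: 20.72
eef_pos: [629.2, -211.7, 12.9]
eef_rot: [3.141, 0.0, 1.506]
wrist_force: [-1.1, -0.1, 2.7]
finger_gap: 49.8
```

Call:
{"api": "jog_arm", "payload": {"increments": [[0,0,-1,0,0,0,4.4],[0,0,-2,0,0,0,4.4],[0,0,-4,0,0,0,4.4],[0,0,-4,0,0,0,4.4],[0,0,0,0,0,0,4.4],[0,0,0,0,0,0,4.4]]}}

```text
clock: 21.48
eef_pos: [628.7, -211.4, 121.9]
eef_rot: [-3.141, -0.0, 1.506]
wrist_force: [0.1, 0.4, -3.4]
finger_gap: 49.8
```

```bash
python3 plan.py 486 208.5 123 np.pi/2+.015;python3 fo.py scene 150,80,270,230 5 pics/k4.png
```

```text
t 21.48 pos [ 628.7 -211.4  121.9] yaw 1.506 gap 49.8 F [ 0.1  0.4 -3.4] j [-0.38  0.62  1.25 -0.    1.27 -0.31]
turn first deg [-0.06 -0.02 -4.58] then shift cm [ 42.2  -13.64  -0.11]  | shift with present yaw [ 40.98 -16.96  -0.08]
21.525 [ 628.5 -211.3  121.3] [-3.139e+00 -1.000e-03  1.506e+00] 49.8 [-0.4  0.1 -3.1]
```

View pics/k4.png

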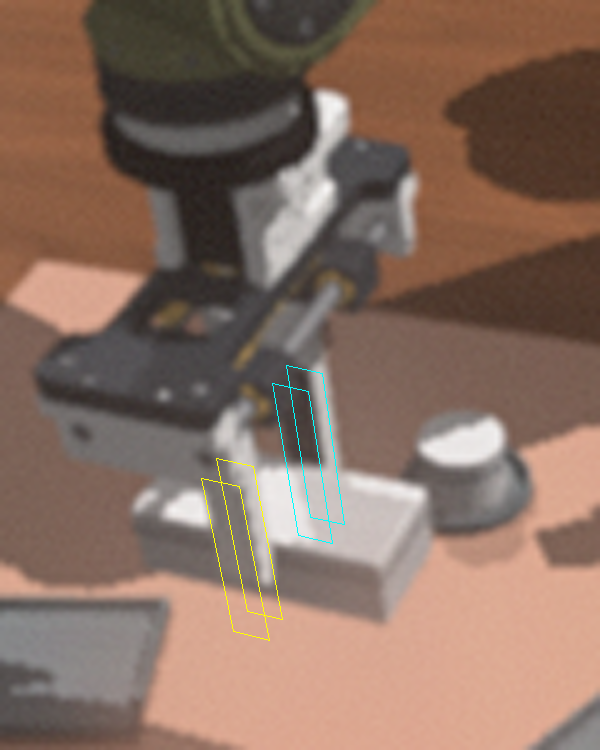

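Call:
{"api": "jog_arm", "payload": {"increments": [[0,0,0,0,0,-4.58,4.4],[2.2,-0.7,0,0,0,0,4.4],[4,-1.3,0,0,0,0,4.4],[4,-1.3,0,0,0,0,4.4],[4,-1.3,0,0,0,0,4.4],[4,-1.3,0,0,0,0,4.4],[4,-1.3,0,0,0,0,4.4],[4,-1.3,0,0,0,0,4.4],[4,-1.3,0,0,0,0,4.4],[4,-1.3,0,0,0,0,4.4],[4,-1.3,0,0,0,0,4.4],[4,-1.24,0,0,0,0,4.4],[0,0,0,0,0,0,4.4],[0,0,0,0,0,0,4.4]]}}

```text
clock: 23.28
eef_pos: [486.1, 207.8, 121.8]
eef_rot: [-3.14, 0.001, 1.586]
wrist_force: [0.0, -0.2, -1.8]
finger_gap: 50.0
```

```bash
python3 plan.py 486 208.5 16.5 np.pi/2+.015;python3 fo.py scene 345,60,485,240 4 pics/k5.png
```

```text
t 23.27 pos [486.1 207.8 121.8] yaw 1.586 gap 50.0 F [ 0.  -0.2 -1.8] j [ 0.33  0.34  1.68 -0.    1.13  0.32]
turn first deg [-0.08  0.04  0.02] then shift cm [ 7.000e-02 -1.000e-02  1.053e+01]  | shift with present yaw [ 0.07  0.   10.53]
23.325 [486.4 207.5 122. ] [-3.141e+00  1.000e-03  1.585e+00] 49.6 [-0.5  0.  -3.2]
```

View pics/k5.png

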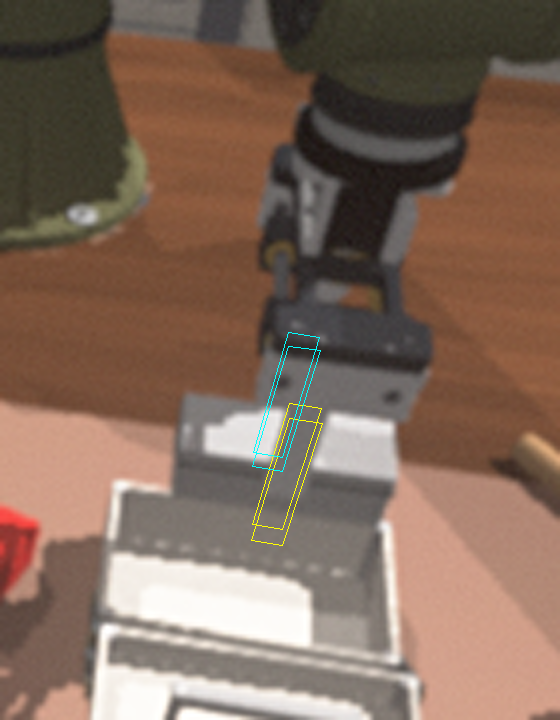

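Call:
{"api": "jog_arm", "payload": {"increments": [[0,0,2.5,0,0,0,4.4],[0,0,2.5,0,0,0,4.4],[0,0,2,0,0,0,4.4],[0,0,1.5,0,0,0,4.4],[0,0,1,0,0,0,4.4],[0,0,0.5,0,0,0,4.4],[0,0,0.3,0,0,0,4.4],[0,0,0,0,0,0,4.4]]}}

```text
clock: 24.32
eef_pos: [486.6, 208.4, 19.9]
eef_rot: [3.141, -0.0, 1.586]
wrist_force: [0.2, -0.5, -2.6]
finger_gap: 49.7
```

```bash
python3 plan.py 486 208.5 16.5 np.pi/2+.015;python3 fo.py scene 345,60,485,240 4 pics/k6.png
```

```text
t 24.32 pos [486.6 208.4  19.9] yaw 1.586 gap 49.7 F [ 0.2 -0.5 -2.6] j [ 0.34  0.49  1.74 -0.    0.91  0.32]
turn first deg [ 0.02 -0.01  0.01] then shift cm [ 0.02 -0.06  0.34]  | shift with present yaw [ 0.02 -0.06  0.34]
24.375 [486.6 208.4  20. ] [ 3.141 -0.     1.586] 49.7 [-0.  -0.  -2.6]
```

View pics/k6.png

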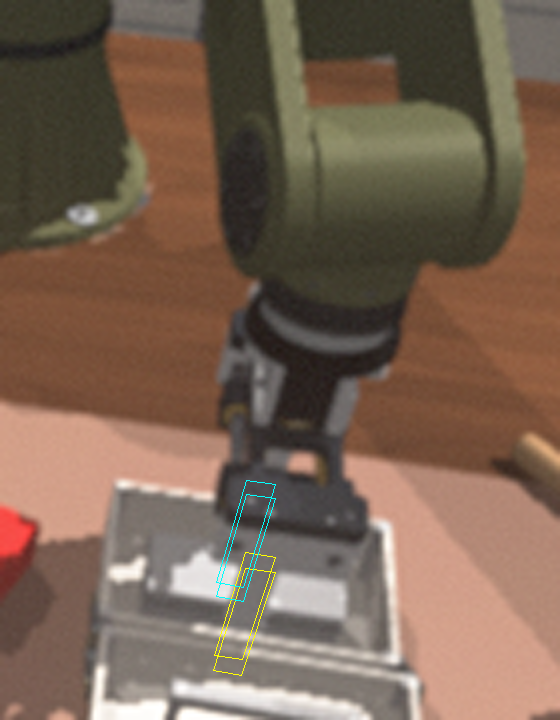

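Call:
{"api": "jog_arm", "payload": {"increments": [[0,0,0.2,0,0,0,4.4],[0,0,0.15,0,0,0,4.4],[0,0,0,0,0,0,5.4],[0,0,0,0,0,0,6.2],[0,0,0,0,0,0,6.2],[0,0,0,0,0,0,6.2],[0,0,-2,0,0,0,6.2],[0,0,-4,0,0,0,6.2],[0,0,-6,0,0,0,6.2],[0,0,-1,0,0,0,6.2],[0,0,0,0,0,0,5],[0,0,0,0,0,0,3]]}}

```text
clock: 25.88
eef_pos: [485.8, 208.0, 144.5]
eef_rot: [-3.139, 0.001, 1.586]
wrist_force: [0.6, -0.1, -0.4]
finger_gap: 45.3
```

```bash
python3 fo.py scene 345,60,485,240 4 pics/k7.png; python3 plan.py 632.4 210 130 np.pi/2+.015
```

```text
25.925 [485.8 208.1 144.5] [-3.139e+00  1.000e-03  1.586e+00] 41.1 [-0.6  0.5  0.2]
t 25.93 pos [485.8 208.1 144.5] yaw 1.586 gap 41.1 F [-0.6  0.5  0.2] j [0.34 0.31 1.65 0.   1.18 0.32]
turn first deg [-0.15  0.05  0.  ] then shift cm [-0.03 14.66  1.45]  | shift with present yaw [-0.03 14.66  1.41]
```

View pics/k7.png

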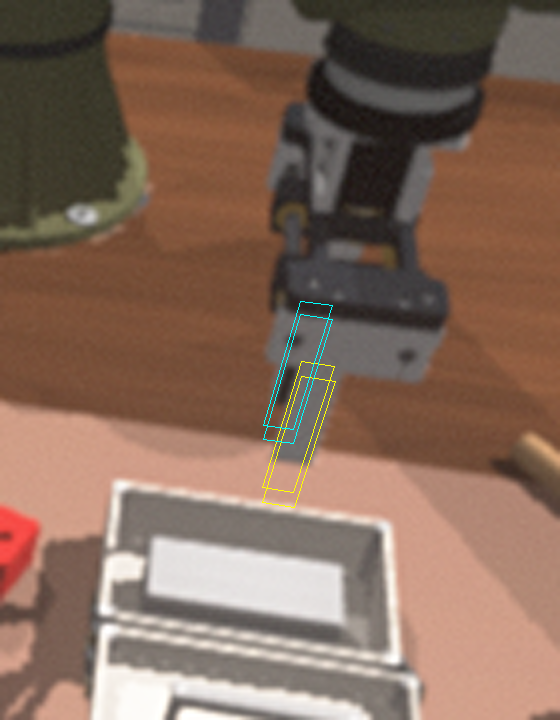

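Call:
{"api": "jog_arm", "payload": {"increments": [[0,3.6,0,0,0,0,3.5],[0,3.7,0,0,0,0,3.5],[0,3.7,0,0,0,0,3.5],[0,3.66,0,0,0,0,3.5],[0,0,1,0,0,0,3.5],[0,0,0,0,0,0,3.5],[0,0,0,0,0,0,3.5]]}}

```text
clock: 26.8
eef_pos: [632.3, 210.7, 136.1]
eef_rot: [-3.141, 0.0, 1.586]
wrist_force: [0.2, 0.5, 1.2]
finger_gap: 34.8
```

```bash
python3 plan.py 632.4 210 80 np.pi/2+.015; python3 fo.py scene 345,80,485,260 4 pics/k8.png
```

```text
t 26.8 pos [632.3 210.7 136.1] yaw 1.586 gap 34.8 F [0.2 0.5 1.2] j [0.27 0.62 1.23 0.   1.3  0.25]
turn first deg [-0.03  0.    0.03] then shift cm [-0.07  0.01  5.61]  | shift with present yaw [-0.07  0.01  5.61]
26.85 [632.5 210.7 136.5] [ 3.141 -0.     1.586] 35.3 [-0.2 -0.7 -0.8]
```

View pics/k8.png

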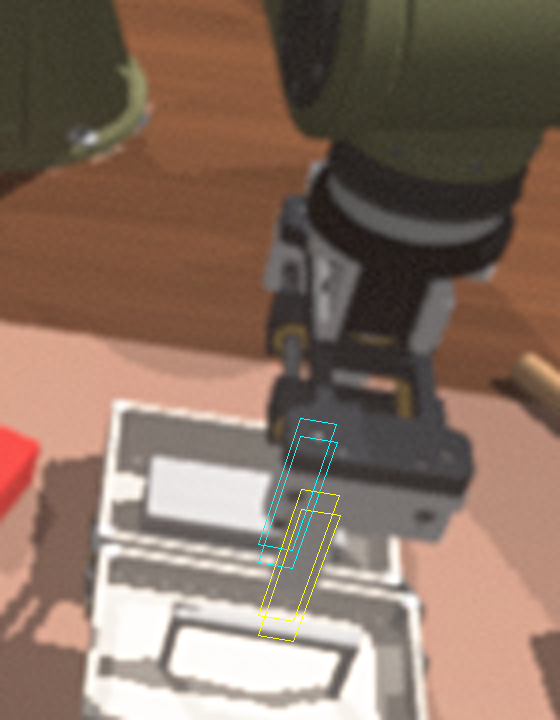

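Good. Descend to 80, grip, and swing back with the reversed arc.

Call:
{"api": "jog_arm", "payload": {"increments": [[0,0,2,0,0,0,3.5],[0,0,2,0,0,0,3.5],[0,0,1,0,0,0,3.5],[0,0,0.65,0,0,0,3.5],[0,0,0,0,0,0,3.5],[0,0,0,0,0,0,0.4],[0,0,0,0,0,0,0.4],[0,0,0,0,0,0,0.4],[0,0,0,0,0,0,0.4]], "squeeze": 20}}

```text
clock: 27.98
eef_pos: [632.9, 210.5, 79.9]
eef_rot: [-3.141, -0.0, 1.586]
wrist_force: [-3.8, -0.5, 2.9]
finger_gap: 9.9
```

Call:
{"api": "jog_arm", "payload": {"increments": [[0,-0.7,-1.03,0,0,0,0.4],[0,-0.87,-0.93,0,0,0,0.4],[0,-0.99,-0.79,0,0,0,0.4],[0,-1.1,-0.63,0,0,0,0.4],[0,-1.18,-0.46,0,0,0,0.4],[0,-1.24,-0.28,0,0,0,0.4],[0,-1.26,-0.09,0,0,0,0.4],[0,0,0,0,0,0,0.4]]}}

```text
clock: 28.98
eef_pos: [559.4, 209.6, 122.4]
eef_rot: [3.141, -0.0, 1.586]
wrist_force: [-1.1, 1.4, 4.6]
finger_gap: 9.7
```

```bash
python3 fo.py scene 345,80,485,260 4 pics/k9.png
```

```text
29.025 [559.7 209.6 122.4] [ 3.141 -0.     1.586] 9.9 [-1.3  0.6  4.9]
```

View pics/k9.png

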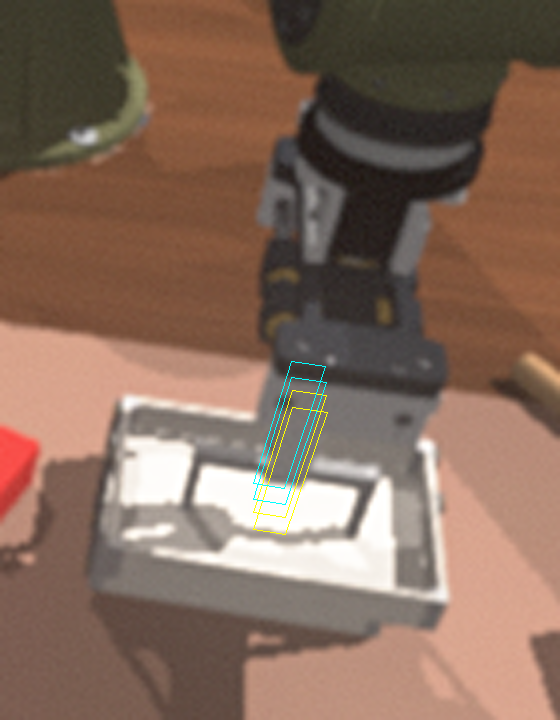

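Call:
{"api": "jog_arm", "payload": {"increments": [[0,-1.26,0.1,0,0,0,0.4],[0,-1.24,0.28,0,0,0,0.4],[0,-1.18,0.46,0,0,0,0.4],[0,-1.1,0.64,0,0,0,0.4],[0,-0.99,0.79,0,0,0,0.4],[0,-0.86,0.93,0,0,0,0.4],[0,-0.71,1.05,0,0,0,0.4],[0,0,0.05,0,0,0,0.4],[0,0,0,0,0,0,0.4]]}}

```text
clock: 30.15
eef_pos: [485.7, 208.6, 79.0]
eef_rot: [-3.14, -0.0, 1.586]
wrist_force: [-10.0, 2.3, 9.4]
finger_gap: 9.9
```

Call:
{"api": "jog_arm", "payload": {"increments": [[0,0,0,0,0,0,2.5],[0,0,0,0,0,0,3.5],[0,0,0,0,0,0,3.5],[0,0,-2,0,0,0,3.5],[0,0,-4,0,0,0,3.5],[0,0,-4,0,0,0,4.5],[0,0,0,0,0,0,5],[0,0,0,0,0,0,5]]}}

```text
clock: 31.15
eef_pos: [486.0, 208.1, 177.9]
eef_rot: [-3.141, 0.0, 1.586]
wrist_force: [0.5, 0.4, 0.2]
finger_gap: 49.9
```

```bash
python3 fo.py scene 345,80,485,260 4 pics/l1.png; python3 plan.py 448.8 -75 130 .55+np.pi/2
```

```text
31.2 [485.8 208.1 177.5] [-3.140e+00  1.000e-03  1.586e+00] 50.5 [-0.6  0.1 -0.9]
t 31.2 pos [485.8 208.1 177.5] yaw 1.586 gap 50.5 F [-0.6  0.1 -0.9] j [ 0.34  0.28  1.62 -0.    1.25  0.32]
turn first deg [-1.100e-01  1.000e-02 -3.065e+01] then shift cm [-22.2  -17.95   4.75]  | shift with present yaw [-28.25  -4.12   4.78]
```

View pics/l1.png

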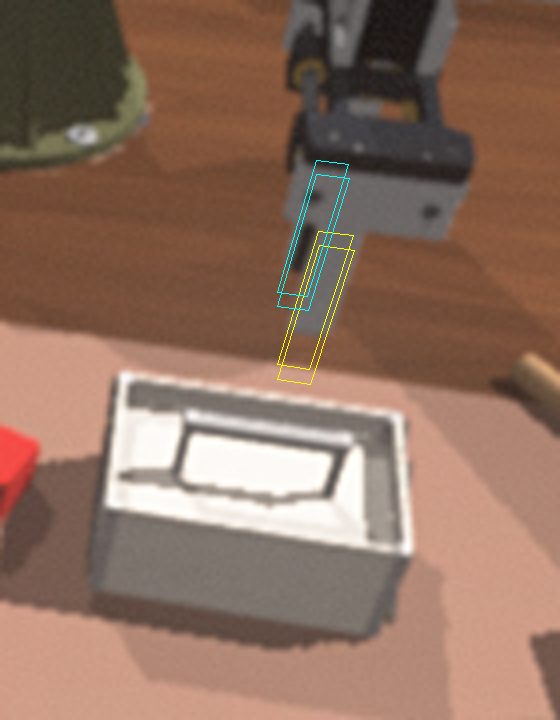

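Call:
{"api": "jog_arm", "payload": {"increments": [[0,0,0,0,0,-10.2,5],[0,0,0,0,0,-10.2,5],[0,0,0,0,0,-10.2,5],[-3.7,-2.99,0,0,0,0,5],[-3.7,-2.99,0,0,0,0,5],[-3.7,-2.99,0,0,0,0,5],[-3.7,-2.99,0,0,0,0,5],[-3.7,-2.99,2,0,0,0,5],[-3.7,-3.0,2.75,0,0,0,5],[0,0,0,0,0,0,5],[0,0,0,0,0,0,5]]}}

```text
clock: 32.58
eef_pos: [448.9, -74.4, 130.9]
eef_rot: [-3.141, -0.001, 2.12]
wrist_force: [0.5, -0.2, 0.5]
finger_gap: 50.2
```

```bash
python3 plan.py 448.8 -75 47 .55+np.pi/2;python3 fo.py scene 240,70,340,210 5 pics/l2.png
```

```text
t 32.58 pos [448.9 -74.4 130.9] yaw 2.12 gap 50.2 F [ 0.5 -0.2  0.5] j [-0.24  0.17  1.87  0.    1.1  -0.79]
turn first deg [-0.04 -0.05 -0.07] then shift cm [-0.04 -0.04  8.39]  | shift with present yaw [-0.05 -0.03  8.39]
32.625 [449.2 -74.1 131.3] [ 3.142 -0.     2.121] 50.0 [-0.9  0.1  0.4]
```

View pics/l2.png

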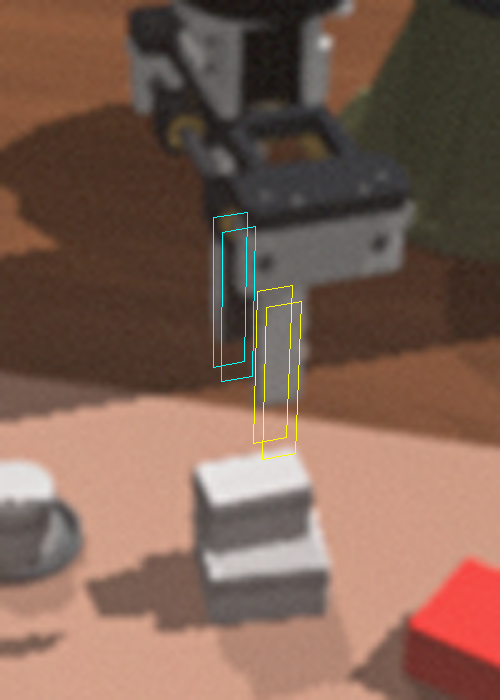

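Call:
{"api": "jog_arm", "payload": {"increments": [[0,0,2.5,0,0,0,5],[0,0,2.5,0,0,0,5],[0,0,2,0,0,0,5],[0,0,1,0,0,0,5],[0,0,0.4,0,0,0,5],[0,0,0,0,0,0,5]]}}

```text
clock: 33.38
eef_pos: [449.3, -74.6, 47.7]
eef_rot: [3.141, 0.0, 2.12]
wrist_force: [-0.7, 0.1, 0.1]
finger_gap: 50.1
```

```bash
python3 plan.py 448.8 -75 47 .55+np.pi/2;python3 fo.py scene 240,90,340,210 6 pics/l3.png
```

```text
t 33.38 pos [449.3 -74.6  47.7] yaw 2.12 gap 50.1 F [-0.7  0.1  0.1] j [-0.25  0.3   1.93  0.    0.91 -0.79]
turn first deg [ 0.03  0.02 -0.03] then shift cm [-0.01 -0.06  0.07]  | shift with present yaw [-0.01 -0.06  0.07]
33.425 [449.4 -74.7  47.8] [3.141e+00 1.000e-03 2.120e+00] 50.0 [ 0.6  0.5 -0.2]
```

View pics/l3.png

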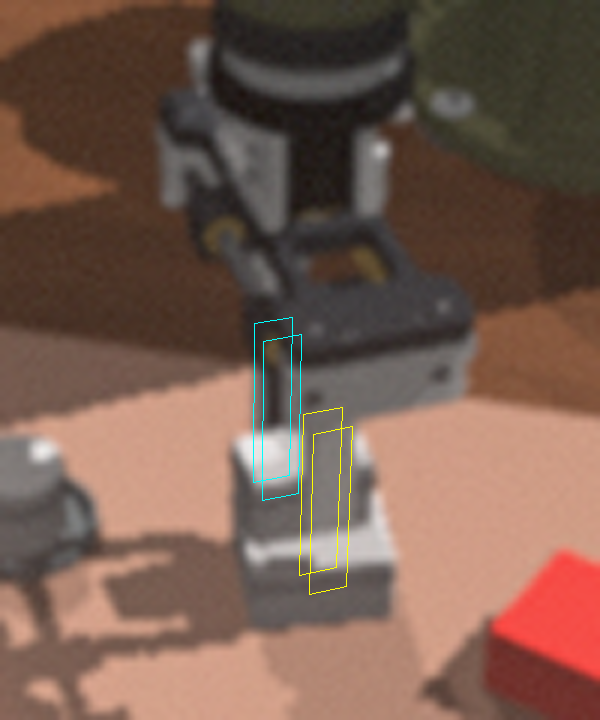

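Call:
{"api": "jog_arm", "payload": {"increments": [[0,0,0.05,0,0,0,4],[0,0,0,0,0,0,3.4],[0,0,0,0,0,0,2.6],[0,0,0,0,0,0,2.6],[0,0,0,0,0,0,2.6]], "squeeze": 20}}

```text
clock: 34.05
eef_pos: [449.1, -74.8, 46.9]
eef_rot: [3.141, 0.0, 2.12]
wrist_force: [-2.5, -0.7, 4.7]
finger_gap: 31.8
```

Call:
{"api": "jog_arm", "payload": {"increments": [[0,0,-1,0,0,0,2.6],[0,0,-2,0,0,0,2.6],[0,0,-4,0,0,0,2.6],[0,0,0,0,0,0,2.6],[0,0,0,0,0,0,2.6]]}}

```text
clock: 34.67
eef_pos: [448.6, -74.7, 116.3]
eef_rot: [-3.141, -0.0, 2.12]
wrist_force: [-0.2, -0.2, -1.1]
finger_gap: 31.8
```

```bash
python3 fo.py scene 240,90,340,210 6 pics/l4.png; python3 plan.py 619.5 -70 110 -.48+np.pi/2
```

```text
34.725 [448.5 -74.6 115.9] [-3.141e+00 -1.000e-03  2.120e+00] 31.8 [ 0.   0.1 -1.1]
t 34.73 pos [448.5 -74.6 115.9] yaw 2.12 gap 31.8 F [ 0.   0.1 -1.1] j [-0.25  0.19  1.88  0.    1.07 -0.79]
turn first deg [-8.000e-02 -2.000e-02  5.897e+01] then shift cm [ 8.31 14.96  0.59]  | shift with present yaw [-8.54 14.83  0.57]
```

View pics/l4.png

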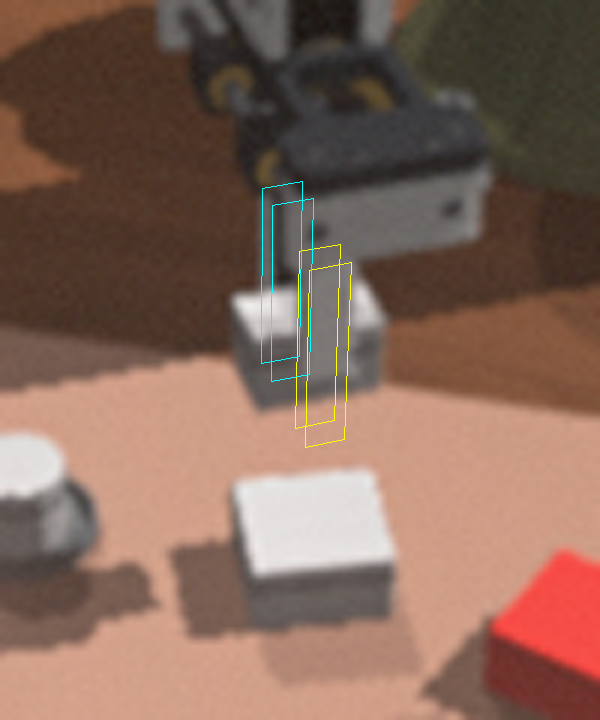

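Call:
{"api": "jog_arm", "payload": {"increments": [[0,0,0,0,0,9.83,2.6],[0,0,0,0,0,9.83,2.6],[0,0,0,0,0,9.83,2.6],[0,0,0,0,0,9.83,2.6],[0,0,0,0,0,9.83,2.6],[0,0,0,0,0,9.83,2.6],[1.66,3,0,0,0,0,2.6],[1.66,3,0,0,0,0,2.6],[1.66,3,0,0,0,0,2.6],[1.66,3,0,0,0,0,2.6],[1.67,2.96,0,0,0,0,2.6],[0,0,2,0,0,0,2.6],[0,0,2,0,0,0,2.6],[0,0,0,0,0,0,2.6],[0,0,0,0,0,0,2.6]]}}

```text
clock: 36.6
eef_pos: [620.1, -70.3, 77.2]
eef_rot: [3.141, -0.0, 1.09]
wrist_force: [-0.1, -0.0, -0.2]
finger_gap: 31.8
```

```bash
python3 plan.py 619.5 -70 17 -.48+np.pi/2;python3 fo.py scene 230,140,330,260 6 pics/l5.png
```

```text
t 36.6 pos [620.1 -70.3  77.2] yaw 1.09 gap 31.8 F [-0.1 -0.  -0.2] j [-0.17  0.59  1.42  0.    1.13  0.31]
turn first deg [ 0.02 -0.01 -0.02] then shift cm [-0.   -0.07  6.02]  | shift with present yaw [-0.01 -0.07  6.02]
36.65 [620.3 -70.3  77.6] [ 3.141 -0.     1.09 ] 31.9 [ 0.4  0.1 -0.6]
```

View pics/l5.png

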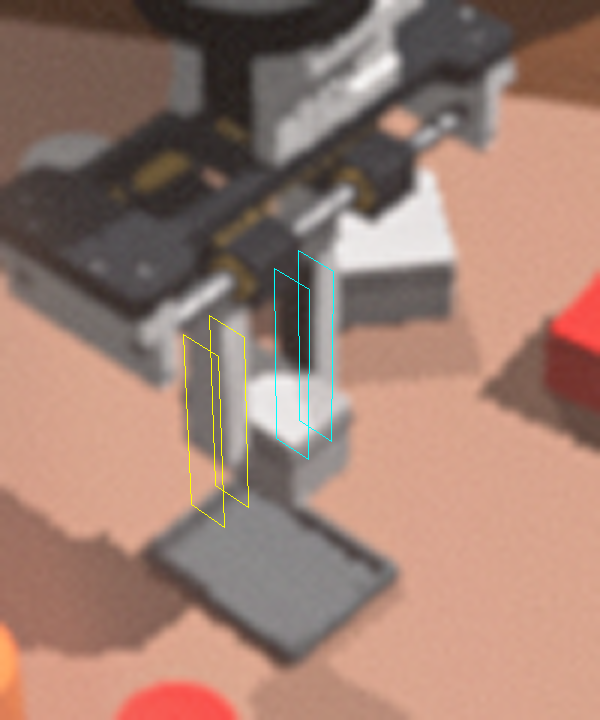

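Call:
{"api": "jog_arm", "payload": {"increments": [[0,0,2,0,0,0,2.6],[0,-0.05,2,0,0,0,2.6],[0,0,1,0,0,0,2.6],[0,0,0.6,0,0,0,2.6],[0,0,0.3,0,0,0,2.6],[0,0,0,0,0,0,2.6]]}}

```text
clock: 37.4
eef_pos: [619.7, -70.0, 17.9]
eef_rot: [3.141, -0.0, 1.091]
wrist_force: [-0.7, -0.2, -0.1]
finger_gap: 31.6
```

```bash
python3 plan.py 619.5 -70 17 -.48+np.pi/2;python3 fo.py scene 230,140,330,260 6 pics/l6.png
```

```text
t 37.4 pos [619.7 -70.   17.9] yaw 1.091 gap 31.6 F [-0.7 -0.2 -0.1] j [-0.17  0.66  1.45 -0.    1.02  0.31]
turn first deg [ 0.01 -0.   -0.02] then shift cm [-0.01 -0.02  0.09]  | shift with present yaw [-0.01 -0.02  0.09]
37.45 [619.8 -70.   18.1] [ 3.141 -0.     1.091] 31.9 [-0.6 -0.1 -0.7]
```

View pics/l6.png

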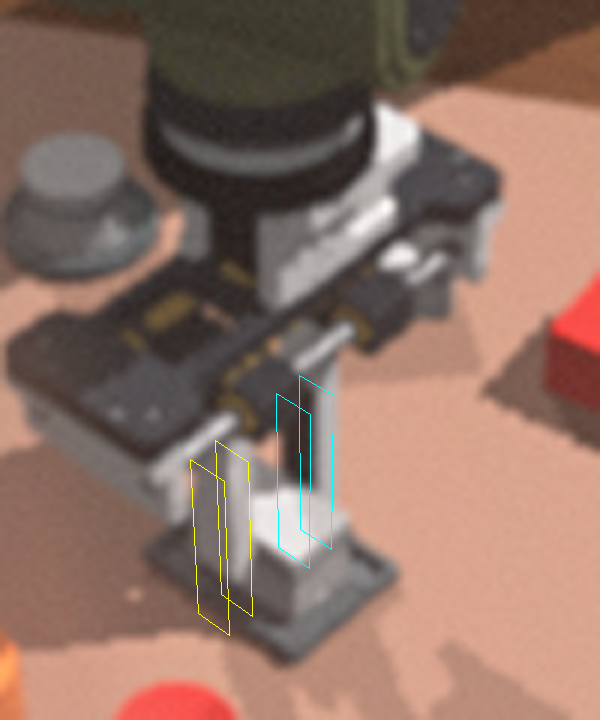

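Call:
{"api": "jog_arm", "payload": {"increments": [[0,0,0.15,0,0,0,2.6],[0,0,0,0,0,0,3.8],[0,0,0,0,0,0,4.6],[0,0,0,0,0,0,4.6],[0,0,-2,0,0,0,4.6],[0,0,-4,0,0,0,5.5],[0,0,-4,0,0,0,7],[-1,-4,0,0,0,0,8],[-1,-4,0,0,0,0,8],[0,0,0,0,0,0,8]]}}

```text
clock: 38.7
eef_pos: [538.0, -50.3, 117.9]
eef_rot: [3.141, -0.0, 1.091]
wrist_force: [-0.2, 0.4, -0.3]
finger_gap: 80.3
```

Run:
```python
from fit import *
T=camera("top");C=camera("scene")
save(T,"pics/m1.png",(240,140,460,320),3.5);save(C,"pics/m2.png",(130,110,330,290),4)
def gm(p,n,c):
    for g in regions_of(p,n):
        ys,xs=np.nonzero(g["mask"])
        if np.hypot(xs.mean()-c[0],ys.mean()-c[1])<9:return g["mask"]
for n,z,ct,cs in(("square_tin",0,(280,288),(292,182)),("oblong_tin",3,(281,206),(275,225))):
    mt=gm(T,n,ct);mc=gm(C,n,cs)
    for V in([(T,[mt]),(C,[mc])],[(T,[mt])],[(C,[mc])]):
        if all(m[0] is not None for _,m in V):
            x=px2w(V[0][0],ct if V[0][0] is T else cs,20);print(n,len(V),fit(V,[(n,z)],[x[0],x[1],0]))
```

```text
square_tin 1 (array([ 4.48325083e+02, -6.62147294e+01,  2.44240733e-01]), np.float64(0.2545281220209723))
oblong_tin 1 (array([ 6.20760330e+02, -7.01811280e+01, -4.85635233e-01]), np.float64(0.10000000000000009))
```

View pics/m1.png

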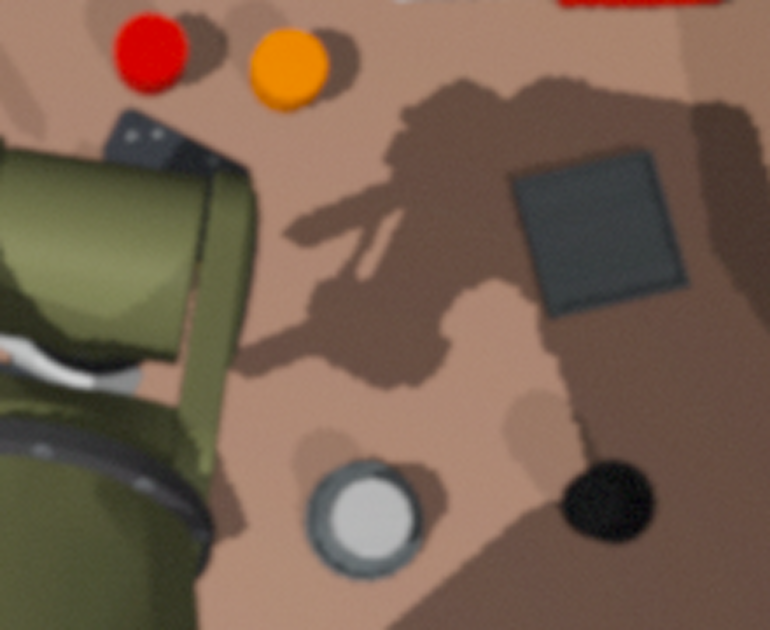

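View pics/m2.png

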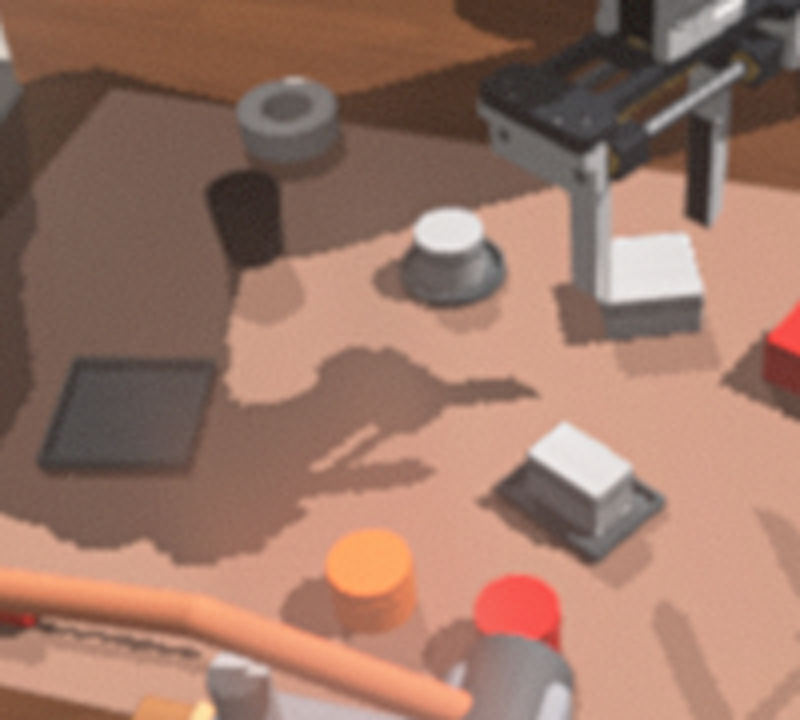

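Call:
{"api": "jog_arm", "payload": {"increments": [[4,0,-2,0,0,0,8.2],[4,0,-2,0,0,0,8.2],[4,0,-2,0,0,0,8.2],[4,0,0,0,0,0,8.2],[0,0,0,0,0,0,8.2]]}}

```text
clock: 39.62
eef_pos: [614.1, 93.2, 175.6]
eef_rot: [-3.141, 0.0, 1.093]
wrist_force: [-0.3, -0.4, -0.5]
finger_gap: 82.0
```

Run:
```python
from ov import *
T=camera("top");C=camera("scene")
def gm(p,n,c):
    for g in regions_of(p,n):
        ys,xs=np.nonzero(g["mask"])
        if np.hypot(xs.mean()-c[0],ys.mean()-c[1])<9:return g["mask"]
for n,z,ct,cs in(("square_tin",0,(279,287),(292,182)),):
    mt=gm(T,n,ct);mc=gm(C,n,cs)
    for V in([(T,[mt]),(C,[mc])],[(T,[mt])],[(C,[mc])]):
        if all(m[0] is not None for _,m in V):
            x=px2w(V[0][0],ct if V[0][0] is T else cs,20);r=fit(V,[(n,z)],[x[0],x[1],0]);print(n,len(V),r)
overlay(T,[("square_tin",0,450,-71,.37)],"pics/n1.png",(240,250,320,330),6)
overlay(C,[("square_tin",0,450,-71,.37)],"pics/n2.png",(255,140,335,220),6)
a=cv2.imread("pics/n1.png");b=cv2.imread("pics/n2.png");cv2.imwrite("pics/n.png",cv2.resize(np.hstack([a,b]),None,fx=.8,fy=.8))
```

```text
square_tin 2 (array([ 4.50264337e+02, -7.02396260e+01,  3.85182938e-01]), np.float64(0.18953908423958254))
square_tin 1 (array([ 4.50240519e+02, -7.10510049e+01,  4.01370316e-01]), np.float64(0.07380876239206913))
square_tin 1 (array([ 4.51058658e+02, -6.93974448e+01,  3.97651655e-01]), np.float64(0.07984651927644792))
```

View pics/n.png

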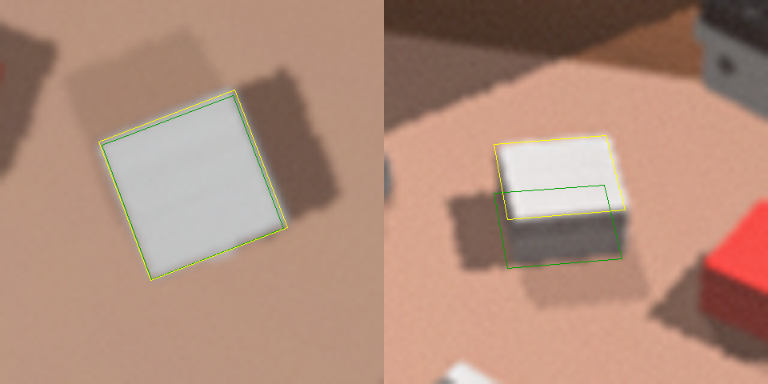

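```bash
python3 plan.py 450.3 -70.5 110 .39+np.pi/2
```

```text
t 39.83 pos [613.2  90.2 176. ] yaw 1.09 gap 82.1 F [ 0.1 -0.2  1. ] j [ 0.09  0.48  1.34 -0.    1.32  0.57]
turn first deg [-3.000e-02  1.000e-02 -4.991e+01] then shift cm [ -8.67 -21.18   6.6 ]  | shift with present yaw [-21.78  -7.     6.61]
```

Call:
{"api": "jog_arm", "payload": {"increments": [[0,0,0,0,0,-10,8.2],[0,0,0,0,0,-10,8.2],[0,0,0,0,0,-10,8.2],[0,0,0,0,0,-10,8.2],[0,0,0,0,0,-9.9,8.2],[-1.73,-4.23,1,0,0,0,8.2],[-1.73,-4.23,1,0,0,0,8.2],[-1.73,-4.23,1,0,0,0,8.2],[-1.74,-4.23,1.6,0,0,0,8.2],[-1.74,-4.26,2,0,0,0,8.2],[0,0,3,0,0,0,8.2],[0,0,3,0,0,0,8.2],[0,0,0,0,0,0,8.2],[0,0,0,0,0,0,8.2]]}}

```text
clock: 41.58
eef_pos: [450.9, -70.0, 51.4]
eef_rot: [3.141, 0.001, 1.961]
wrist_force: [-0.1, 0.4, -0.8]
finger_gap: 82.1
```

```bash
python3 plan.py 450.3 -70.5 14 .39+np.pi/2;python3 fo.py scene 240,90,340,210 6 pics/o1.png
```

```text
t 41.58 pos [450.9 -70.   51.4] yaw 1.961 gap 82.1 F [-0.1  0.4 -0.8] j [-0.23  0.3   1.93 -0.    0.91 -0.62]
turn first deg [0.05 0.04 0.01] then shift cm [-0.02 -0.07  3.74]  | shift with present yaw [-0.02 -0.08  3.74]
41.625 [451.1 -70.   51.5] [3.140e+00 1.000e-03 1.961e+00] 81.5 [0.1 0.4 0.6]
```

View pics/o1.png

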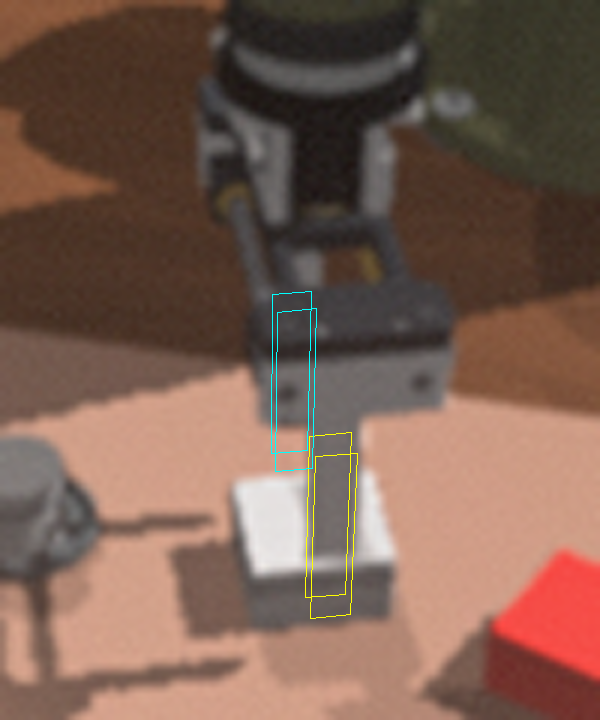

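Call:
{"api": "jog_arm", "payload": {"increments": [[-0.2,0,1,0,0,0,8.2],[0,0,1,0,0,0,8.2],[0,0,1,0,0,0,8.2],[0,0,0.7,0,0,0,8.2],[0,0,0,0,0,0,8.2],[0,0,0,0,0,0,6.5],[0,0,0,0,0,0,5.4],[0,0,0,0,0,0,5.4],[0,0,0,0,0,0,5.4]], "squeeze": 30}}

```text
clock: 42.75
eef_pos: [451.4, -71.5, 13.5]
eef_rot: [3.141, 0.0, 1.961]
wrist_force: [-0.4, 1.0, 3.9]
finger_gap: 59.8
```

Call:
{"api": "jog_arm", "payload": {"increments": [[0,0,-1,0,0,0,5.4],[0,0,-2,0,0,0,5.4],[0,0,-4,0,0,0,5.4],[0,0,-2,0,0,0,5.4],[0,0,0,0,0,0,5.4],[0,0,0,0,0,0,5.4]]}}

```text
clock: 43.5
eef_pos: [450.8, -71.4, 102.5]
eef_rot: [-3.141, -0.001, 1.961]
wrist_force: [0.4, 0.6, -1.1]
finger_gap: 59.9
```

```bash
python3 plan.py 620.7 -344 105 .24+np.pi/2;python3 fo.py scene 240,70,340,190 6 pics/o2.png
```

```text
t 43.5 pos [450.8 -71.4 102.5] yaw 1.961 gap 59.9 F [ 0.4  0.6 -1.1] j [-0.24  0.22  1.89 -0.    1.04 -0.63]
turn first deg [-0.05 -0.03  8.63] then shift cm [-30.52  10.02  -0.25]  | shift with present yaw [-31.67   5.33  -0.27]
43.55 [450.8 -71.4 102.3] [-3.140e+00 -1.000e-03  1.961e+00] 59.6 [ 0.2 -0.2 -1.4]
```

View pics/o2.png

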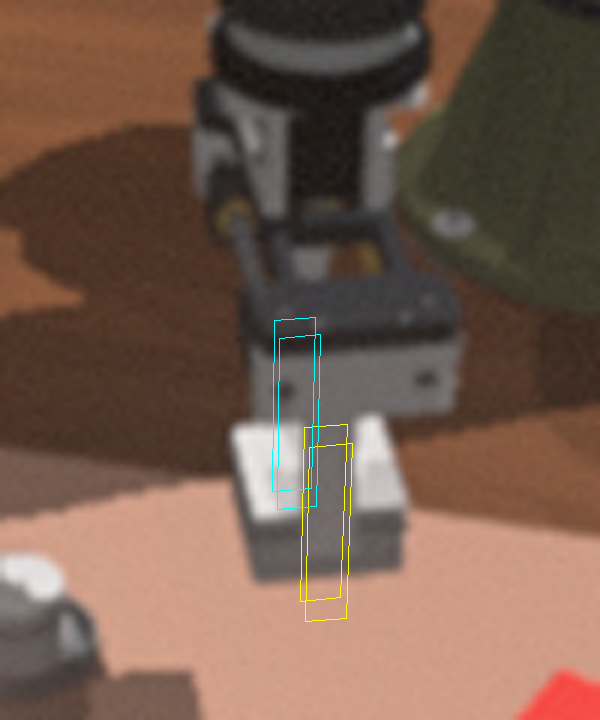

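Call:
{"api": "jog_arm", "payload": {"increments": [[0,0,0,0,0,8.6,5.4],[-2.5,0.82,0,0,0,0,5.4],[-4,1.31,0,0,0,0,5.4],[-4,1.31,0,0,0,0,5.4],[-4,1.31,0,0,0,0,5.4],[-4,1.31,0,0,0,0,5.4],[-4,1.31,0,0,0,0,5.4],[-4,1.31,0,0,0,0,5.4],[-4,1.34,0,0,0,0,5.4],[0,0,2,0,0,0,5.4],[0,0,2,0,0,0,5.4],[0,0,0,0,0,0,5.4],[0,0,0,0,0,0,5.4]]}}

```text
clock: 45.18
eef_pos: [621.4, -343.4, 63.8]
eef_rot: [3.141, 0.0, 1.812]
wrist_force: [0.2, -1.0, -0.9]
finger_gap: 60.0
```

```bash
python3 plan.py 620.7 -344 17.5 .24+np.pi/2;python3 fo.py scene 100,120,220,250 5.5 pics/o3.png
```

```text
t 45.17 pos [ 621.4 -343.4   63.8] yaw 1.812 gap 60.0 F [ 0.2 -1.  -0.9] j [-0.56  0.79  1.12  0.    1.23 -0.8 ]
turn first deg [0.02 0.02 0.07] then shift cm [-0.04 -0.08  4.63]  | shift with present yaw [-0.04 -0.09  4.63]
45.225 [ 621.6 -343.6   64.3] [3.141e+00 1.000e-03 1.812e+00] 59.8 [ 0.5  0.3 -1.4]
```

View pics/o3.png

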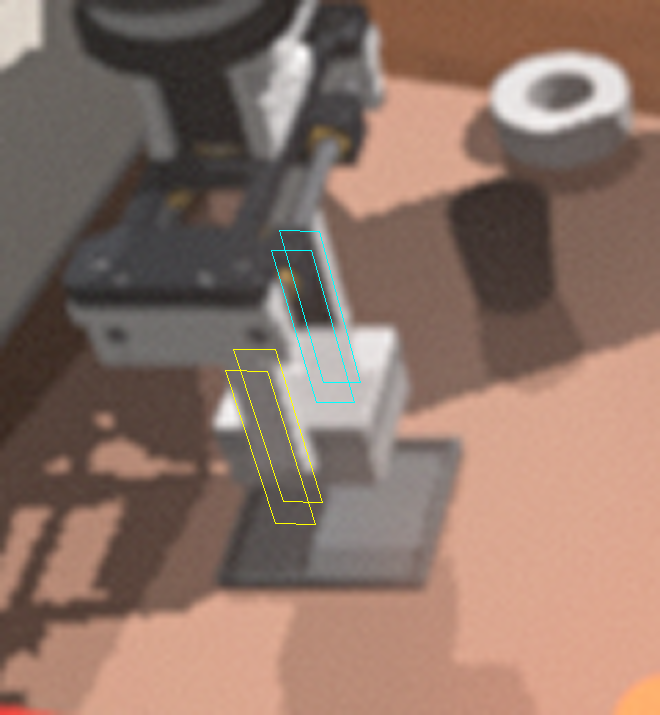

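Call:
{"api": "jog_arm", "payload": {"increments": [[0,-0.07,1.5,0,0,0,5.4],[0,0,1.5,0,0,0,5.4],[0,0,0.8,0,0,0,5.4],[0,0,0.5,0,0,0,5.4],[0,0,0.2,0,0,0,5.4],[0,0,0,0,0,0,5.4]]}}

```text
clock: 45.98
eef_pos: [620.7, -344.1, 18.4]
eef_rot: [3.141, 0.0, 1.811]
wrist_force: [-0.4, -0.2, -0.9]
finger_gap: 59.7
```

```bash
python3 plan.py 620.7 -344 17.5 .24+np.pi/2;python3 fo.py scene 100,120,220,250 5.5 pics/o4.png
```

```text
t 45.98 pos [ 620.7 -344.1   18.4] yaw 1.811 gap 59.7 F [-0.4 -0.2 -0.9] j [-0.56  0.84  1.15 -0.    1.16 -0.8 ]
turn first deg [0.01 0.01 0.03] then shift cm [0.01 0.   0.09]  | shift with present yaw [0.01 0.   0.09]
46.025 [ 620.7 -344.1   18.6] [3.141 0.    1.811] 59.7 [ 0.6 -0.1 -1. ]
```

View pics/o4.png

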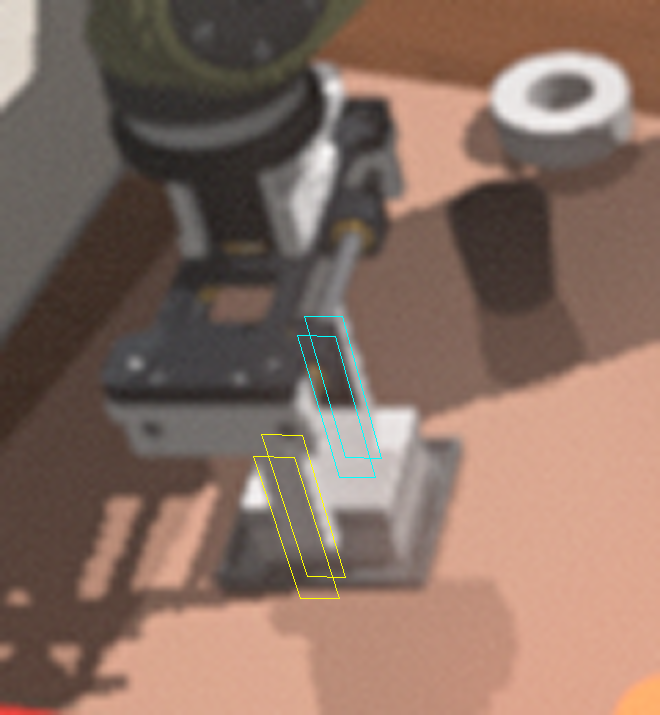

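Release, rise, and withdraw out of view.

Call:
{"api": "jog_arm", "payload": {"increments": [[0,0,0.15,0,0,0,5.4],[0,0,0,0,0,0,6.5],[0,0,0,0,0,0,7.2],[0,0,0,0,0,0,7.2],[0,0,-2,0,0,0,7.2],[0,0,-4,0,0,0,7.2],[0,0,-5,0,0,0,8],[0,0,-5,0,0,0,8],[0,-5,-2,0,0,0,8],[0,-5,0,0,0,0,8],[-2,-5,0,0,0,0,8],[-4,-5,0,0,0,0,8],[-4,-4,0,0,0,0,8],[0,0,0,0,0,0,8],[0,0,0,0,0,0,8]]}}

```text
clock: 47.9
eef_pos: [412.5, -496.8, 197.7]
eef_rot: [3.141, 0.001, 1.811]
wrist_force: [0.3, 0.3, -0.6]
finger_gap: 80.1
```

Run:
```python
from ov import *
T=camera("top");C=camera("scene")
save(T,"pics/z1.png",(80,120,460,330),2.1);save(C,"pics/z2.png",(120,90,480,290),2.2)
def gm(p,n,c):
    for g in regions_of(p,n):
        ys,xs=np.nonzero(g["mask"])
        if np.hypot(xs.mean()-c[0],ys.mean()-c[1])<9:return g["mask"]
L=[("square_tin",3,620.7,-344),("oblong_tin",3,619.5,-70),("round_tin",3,450,-200)]
for n,z,x,y in L:
  for p in(T,C):
    c=proj(p,[x,y,20])[0];m=gm(p,n,c)
    if m is not None:
        print(n,"top" if p is T else "scene",[np.round(v,2) for v in fit([(p,[m])],[(n,z)],[x,y,0])])
C=camera("scene");T=camera("top")
for p in(T,C):
    c=proj(p,[486,208,40])[0];m=gm(p,"case",c)
    if m is not None: print("case",[np.round(v,2) for v in fit([(p,[m])],[("case",0)],[486,208,0])])
print(read_state()["eef_pos"],read_state()["clock"])
```

```text
square_tin top [array([ 6.2236e+02, -3.4332e+02,  2.6000e-01]), np.float64(0.1)]
square_tin scene [array([ 620.3 , -341.38,    1.85]), np.float64(0.12)]
oblong_tin top [array([ 6.2177e+02, -6.9400e+01, -4.9000e-01]), np.float64(0.1)]
oblong_tin scene [array([ 6.219e+02, -6.808e+01, -4.800e-01]), np.float64(0.08)]
round_tin top [array([ 451.62, -200.65,    1.14]), np.float64(0.25)]
round_tin scene [array([ 449.54, -199.92,    1.11]), np.float64(0.19)]
case [array([4.8635e+02, 2.0839e+02, 1.0000e-02]), np.float64(0.05)]
case [array([4.8502e+02, 2.0850e+02, 3.0000e-02]), np.float64(0.06)]
[ 412.31953912 -497.02840151  196.73548639] 48.5
```

View pics/z1.png

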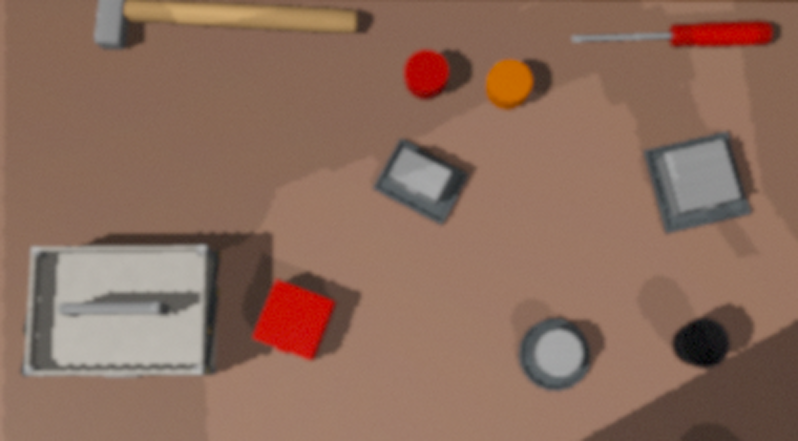

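View pics/z2.png

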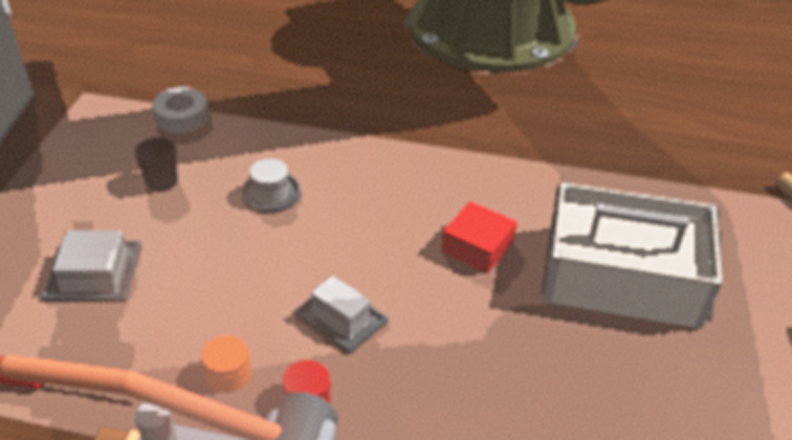

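Run:
```python
from h import *
import pickle
o=pickle.load(open("o.pkl","rb"))
for n,b in(("scene",(365,165,455,245)),("top",(85,225,190,305))):
    p=camera(n)
    f=lambda i:cv2.cvtColor(i[b[1]:b[3],b[0]:b[2]],cv2.COLOR_RGB2GRAY).astype(np.float32)
    print(n,cv2.phaseCorrelate(f(o[n]["image"]),f(p["image"])))
    # bar template
for n,b in(("scene",(385,175,440,205)),("top",(100,255,160,280))):
    p=camera(n);t=cv2.cvtColor(o[n]["image"],cv2.COLOR_RGB2GRAY)[b[1]:b[3],b[0]:b[2]]
    im=cv2.cvtColor(p["image"],cv2.COLOR_RGB2GRAY)[b[1]-8:b[3]+8,b[0]-8:b[2]+8]
    r=cv2.minMaxLoc(cv2.matchTemplate(im,t,cv2.TM_CCOEFF_NORMED));print(n,r[1],r[3])
print(read_state()["wrist_force"])
```

```text
scene ((0.050879347969051025, -0.10342792462521544), 0.6846858970324199)
top ((-0.13554941121490316, -0.04727674874890653), 0.807247911117695)
scene 0.949478268623352 (8, 8)
top 0.9850665330886841 (8, 8)
[ 0.53715223  0.33626544 -0.19574284]
```

The tray is within 0.15 px of where it started, so it is fully down. I'm handing the job in.

```bash
python3 -c "
from cell import *
print(sign_off())"
```

```text
the job is handed in; nothing more can be done
None
```

The job is handed in at about 49 s of the 136 s allowed; the sign-off reports no verdict. All four tins are put away upright.

**What I did:** I swung the tray over by its handle and moved the round tin into its pan. Next I set the long tin flat in the compartment and swung the tray back down. Last came the oblong and square tins into their pans. The red and orange look-alikes were not touched.

**Last checks:**

| Item | Check | Result |
|---|---|---|
| Round tin | distance from pan middle, from camera fits | about 2 mm (limit 16 mm) |
| Square tin | same | about 3 mm |
| Oblong tin | same | about 3 mm |
| Tray | shift from its start picture, both cameras | within 0.15 px, so fully down |
| Long tin | seen before the tray closed | flat and about centred in the compartment; hidden since, so not re-checked |
| Arm | clear of the bench, wrist force | near zero; touching nothing |

**What disagreed:** the fingertips were about 15 to 20 mm shorter than the stated 22 mm overhang, both in the pictures and when gripping the handle. The first try at the handle closed on nothing. I set the handle and tin grip heights from the observed fingertips after that.

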